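Load a flanged barrel into the slotted jig

ROBOT

A 6-joint arm with a two-finger parallel gripper is mounted at the origin on the work surface. World frame = base frame: x ahead of the robot, y to its left, z up, the work surface at z = 0. Lengths are in m, angles in rad, forces in N, time in s.
With the tool pointing down it reaches from about 0.3 to 0.875 m from the base axis. Payload 6.4 kg.
Tool frame: the origin (TCP) lies at the very end of the fingers, on their centre line; the grasp point (between the pads) lies 19 mm behind it; z points along the fingers, y is the direction in which the jaws open and shut (so a half turn about z gives the same grasp; the last joint's range is limited). The gripper opens to 85 mm and grips with 20 to 120 N. Pads are 22 mm wide; open, the fingers measure 114 mm over their backs; the gripper's body (76 mm by 85 mm) begins 54 mm behind the grasp point. The pads swing forward as they close: fully open they stand 13 mm farther back than shut.
Start: joints at [0.912, 0.181, 1.607, -0, 1.354, -0.206], TCP at [0.252, 0.517, 0.231] pointing down, gripper open.
Joint ranges: [-2.99, 2.99], [-0.89, 2.07], [0.3, 2.58], [-1.14, 4.28], [0, 2.63], [-3.12, 3.12]. Speed limits (rad/s): [2.57, 2.57, 3.01, 3.14, 3.14, 3.14].

INTERFACE

Orientations are given as a unit quaternion [w, x, y, z].
In Python, from bench import * gives the robot as it stands.
- The arm moves only by the tool arm_command, never from a script. Its argument "motion" is text: rows parted by semicolons, each of 7 numbers parted by spaces: the shift along the tool's x, y, z in units of 0.2 m (1.0 is 0.2 m), then the turn, a rotation vector about the tool's x, y, z in units of 60 degrees (1.0 is 60 degrees), then the opening, from 0 (shut) to 1 (fully open). In form: tx ty tz ax ay az grip; .... A call has 1 to 10 rows; each row shifts and turns the pose as measured when the row begins, along the tool's axes as they then stand; what a row does not reach is not made up. A row lasts 1/12 s, in which the tool goes at most 41.7 mm and 7.16 degrees, less where a joint would pass 70% of its speed; a pose out of reach is approached as far as the arm can. A call with a number of a shift or a turn outside -1 to 1 is refused whole. A call with a gripper value outside its range is refused whole. The fingers move at their own pace and stop on an object; the grip force is fixed at half the most. Time passes only in rows, so rows that do not move let the fingers close. It gives the time, the measured TCP pose, the force and the opening at its end, in the units of the state.
- get_obs(): the state, without advancing time (a new reading comes with each control period).
- camera(name): name is "side" or "top"; returns a dict with "img" (480x640x3 uint8, red, green, blue), "intrinsics" (3x3 intrinsics, pixels), "distortion" ([k1, k2, p1, p2, k3] as OpenCV has them; the pictures are not rectified), "pose" (4x4, takes a point from camera to world coordinates). Camera axes: x right, y down, z forward; pixel columns grow to the right and rows downward; lengths in m; the calibration is good to about 2 mm. A picture is of the moment at which its call begins. There is no depth.
- hand_in(): hands the job in, once; it reports no verdict.
Trained networks look in the newest picture that a camera, given by its name, has taken for a name from the list of things; names that differ only in an ending like _2 or _b are one class to them, and where a whole thing is asked for, a point or a joint stands for the part that bears it (a point fixed in the world has none). Each returns a list of dicts, best first, with "conf" (0 to 1); they miss things now and then, are a little off and sometimes report something else, mostly with a low value. They report only what shows in the picture. A call takes as long as a camera call. They do not tell look-alikes from the thing itself.
- search_frame(camera, target): "box" ([left, top, right, bottom] in pixels, round what is visible of it).
The state is a dict: "time_s": time; "q": joint angles; "dq": joint speeds; "joint_efforts": joint torques, N m; "eef_pos": TCP position; "eef_rot": TCP orientation; "wrist_force": force on the tool from outside, world axes, zero at the start; "torque": the same for the moment, N m; "opening": opening from 0.0 (shut) to 1.0 (fully open).
Only numpy, scipy, OpenCV 4.12 (cv2) and the standard library are available. Lean on these libraries where they do the work, as an engineer would, in place of code of your own. Each camera call takes 0.05 s, during which the arm holds its last target.

TASK

Take the flanged steel barrel and slide it gently, upright, into the slot of the jig, its flange under the plate, until it is fully home against the stop block with the little brass feeler pushed in. The stop is clamped at a depth that nobody has measured and slips if shoved, so go slowly, feel for it, and do not push it out of its setting. Only then swing the keeper arm fully across the slot in front of the barrel and let go; leave everything else on the bench where it is.

Things in the scene. Friction and masses are not known exactly. Their poses are not given: they have to be found in the camera images.
- barrel_mid (a point): Flanged barrel, plain steel, 0.2 to 0.42 kg, standing upright with its flange down on the bench: a round tube 30 mm in diameter and 105 mm tall in all, with a round flange 52 mm in diameter and 6 mm thick at its foot. This point is on its axis half-way up, 52.5 mm above its underside. z is its axis.
- jig: Holding jig fixed to the bench. Origin on the bench; x along the slot, inwards; y left; z up (bench = 0). Steel base 12 mm thick, x -125 to 85, y -65 to 65 mm; its front, x -125 to -50, is a bare apron where the barrel can be set down before sliding in. Home, the barrel stands on the base with its axis at y = 0 and, as the stop is clamped anew each time and not measured, at some x from -10 to +16 mm.
- slot_mouth (a point): Middle of the slot's mouth, at the front edge and top of the plate (jig x -50, y 0, z 28 mm), axes as the jig. The plate is 8 mm thick, x -50 to 85 mm, underside 20 mm above the bench: an 8 mm gap over the base for the flange, 74 mm wide. The slot runs along y = 0, 33 mm wide; its mouth is flared, about 50 mm wide at x = -50, narrowing to 33 mm by x = -35.
- feeler (a joint): Brass spring feeler, 8 mm across, 44 mm above the bench, in the face of the stop block: 0 m out, 0.004 m pushed in flush; a barrel that touches the block holds it at 0.003 to 0.004. Its spring gives under 0.5 N.
- stop_slip (a joint): Steel stop block in the slot, 31 mm wide, 20 to 52 mm above the bench; it stops the barrel's round side. It is held in a friction clamp (cheeks beside it, up to 42 mm high). Value: how far the block has been pushed back in its clamp since it was set, m: 0 at the start, at most 0.006. It stands firm up to about 7 N, then slips, and does not come back.
- keeper (a joint): Keeper arm, rad: flat steel bar 12 mm wide that swings level, 2 to 10 mm above the plate, about a pivot on the mouth's +y side. 0: fully across the slot, pointing to the jig's -y, at its end stop. Grows as it opens, clockwise from above: at angle a the post lies from the pivot towards jig (x, y) = (-sin a, -cos a). Starts at 2.1 to 2.8; stays where left; under 1 N at the post.
- keeper_post (a point): Middle of the round upright post on the end of the keeper arm: 12 mm in diameter, standing from 38 to 80 mm above the bench (this point is at 59 mm), 85 mm from the pivot.
- keeper_pivot (a point): The keeper's pivot, at x = -37, y = 36 mm in the jig's frame, 34 mm above the bench (the axis is vertical).
- nipple_mid (a point): Bystander: plain steel pipe nipple, 30 mm in diameter and 105 mm tall like the barrel but with no flange, standing. Point at its centre.
- coupling_mid (a point): Bystander: short steel coupling 48 mm in diameter, 50 mm tall, standing. Point at its centre.
- tee_mid (a point): Bystander: steel pipe tee lying flat, 90 mm long, 40 mm high. Point at its centre.
- cap_mid (a point): Bystander: brass cap 44 mm in diameter, 28 mm tall. Point at its centre.
- compound_can: Bystander: can 68 mm in diameter, 100 mm tall. Origin at its underside.
- wrench: Bystander: wrench lying on the bench. Origin at its underside.
- gasket_ring: Bystander: black rubber ring 60 mm in diameter, 8 mm thick, lying flat. Origin at its underside.
Things that resemble listed ones, but are neither listed nor needed, are in the scene too. Leave any black, brown or red look-alike of the part that bears barrel_mid alone.

How it is judged:
On the way, in this order (a step that is already met when the one before it is completed fails the run):
1. the barrel stands upright in the slot's mouth with its flange under the plate, the keeper still open (y of barrel_mid in the frame of jig between -0.004 and 0.004 m and angle between barrel_mid's own z axis and vertical below 0.07 rad and z of barrel_mid in the frame of jig between 0.0625 and 0.068 m and x of barrel_mid in the frame of jig above -0.045 m and value of joint keeper above 0.6 rad), for 0.05 s.
2. the barrel is home against the stop block, the feeler pushed in, the keeper still open (y of barrel_mid in the frame of jig between -0.004 and 0.004 m and angle between barrel_mid's own z axis and vertical below 0.07 rad and z of barrel_mid in the frame of jig between 0.0625 and 0.068 m and x of barrel_mid in the frame of jig above -0.015 m and value of joint feeler above 0.002 m and value of joint keeper above 0.6 rad), for 0.2 s.
At the end, for the whole second after the job is handed in: The barrel stands upright (within 0.07 rad) and at rest in the slot, axis within 4 mm of the slot's middle, flange under the plate, against the stop block (feeler in by more than 2 of its 4 mm), and the keeper is across the slot within 0.12 rad; all let go (y of barrel_mid in the frame of jig between -0.004 and 0.004 m and angle between barrel_mid's own z axis and vertical below 0.07 rad and z of barrel_mid in the frame of jig between 0.0625 and 0.068 m and x of barrel_mid in the frame of jig above -0.015 m and value of joint feeler above 0.002 m and value of joint keeper below 0.12 rad and linear speed of barrel below 0.02 m/s); the robot touches nothing.
It fails at once if the stop block is pushed back in its clamp by more than 2 mm (value of joint stop_slip above 0.002 m).
It fails at once if the barrel is pushed against the jig with more than 60 N (contact force between barrel and jig above 60 N).
It fails at once if a bystander is moved by more than 30 mm (distance of any of nipple_mid, coupling_mid, tee_mid, cap_mid, compound_can, wrench, gasket_ring from where it was at the start of the episode above 0.03 m).
It also fails if it takes over 72 s, if anything falls off the work surface, if the arm or the gripper's body presses on something with over 40 N, if the wrist force passes 120 N, or if a joint passes its speed limit or range.

## Working session

There is one attempt and no reset: what is moved stays moved. The work goes in short steps, Python scripts to look and compute and a tool call to move; the robot and the scene stay as the last step left them, time stands still between calls to the robot, and variables do not carry over. Pictures are saved under pics/ and viewed, and the job is handed in when it is done.

Besides the shell and the picture viewer there is one more tool, called after "Emit:" as a command line: name --argument value ..., lists and objects as JSON in quotes. arm_command: Moves the arm, as the interface text tells. Shifts and turns lie within -1 to 1; 1 stands for 0.2 m of shift or 60 degrees of turn. Its arguments: {"type":"object","properties":{"motion":{"type":"string"}},"required":["motion"]}

```bash
ls; mkdir -p pics; cat > h.py <<'E'
from bench import *
import numpy as np, cv2
def snap(name,fn=None):
    c=camera(name)
    if fn: cv2.imwrite('pics/'+fn,c['img'][:,:,::-1])
    return c
def ray(c,uv):
    p=cv2.undistortPoints(np.array([[uv]],float),np.array(c['intrinsics'],float),np.array(c['distortion'],float))[0,0]
    P=np.array(c['pose']); d=P[:3,:3]@np.array([p[0],p[1],1]); return P[:3,3],d
def atz(c,uv,z):
    o,d=ray(c,uv); return o+d*(z-o[2])/d[2]
def proj(c,X):
    P=np.linalg.inv(np.array(c['pose'])); X=np.atleast_2d(np.array(X,float))
    r,_=cv2.Rodrigues(P[:3,:3])
    return cv2.projectPoints(X,r,P[:3,3],np.array(c['intrinsics'],float),np.array(c['distortion'],float))[0][:,0]
E
python3 - <<'E'
from h import *
o=get_obs();print(o)
for n in('top','side'):
    c=snap(n,n+'0.png');print(n,np.round(c['pose'],3).tolist(),np.round(c['intrinsics'],1).tolist(),c['distortion'])
    for t in['barrel_mid','jig','slot_mouth','keeper_post','keeper_pivot','keeper','feeler','stop_slip','nipple_mid','coupling_mid','tee_mid','cap_mid','compound_can','wrench','gasket_ring']:
        r=search_frame(n,t);print(t,[(np.round(x['box']).tolist(),round(x['conf'],2)) for x in r[:4]])
E
```

```text
pics
{'time_s': 0.0, 'q': array([ 9.11688176e-01,  1.81536960e-01,  1.60800385e+00, -2.30523052e-06,
        1.35377644e+00, -2.06328524e-01]), 'dq': array([-7.36719373e-05,  2.84272678e-04, -1.91136778e-03,  7.01553481e-04,
       -1.24404158e-03,  6.10739278e-04]), 'joint_efforts': array([ 1.76250622e-03, -4.44876873e+01, -3.51337123e+01, -1.78186465e-04,
        9.17329366e-03, -6.02221590e-06]), 'eef_pos': array([0.25120333, 0.51662151, 0.23038844]), 'eef_rot': array([-3.60575379e-04,  2.24460602e-01,  9.74482783e-01, -7.83293070e-04]), 'wrist_force': array([ 0.48786486, -0.04863052, -0.00585326]), 'torque': array([-0.00197932,  0.02602823,  0.00974578]), 'opening': 1.00077503081074}
top [[0.0, -0.983, 0.184, 0.353], [-1.0, 0.001, 0.007, -0.028], [-0.007, -0.184, -0.983, 1.279], [0.0, 0.0, 0.0, 1.0]] [[505.2, 0.0, 317.0], [0.0, 505.2, 239.0], [0.0, 0.0, 1.0]] [-0.03057931  0.          0.          0.          0.        ]
barrel_mid [([376.0, 173.0, 397.0, 201.0], 0.85), ([364.0, 306.0, 385.0, 328.0], 0.85), ([398.0, 290.0, 424.0, 308.0], 0.79), ([400.0, 245.0, 424.0, 266.0], 0.66)
[... 1116 characters left out ...]
 305.0], 0.82), ([287.0, 296.0, 312.0, 351.0], 0.71)]
jig [([256.0, 206.0, 355.0, 273.0], 0.83)]
slot_mouth [([255.0, 209.0, 354.0, 274.0], 0.83)]
keeper_post [([259.0, 208.0, 296.0, 239.0], 0.8)]
keeper_pivot [([264.0, 207.0, 295.0, 236.0], 0.73)]
keeper [([264.0, 205.0, 296.0, 238.0], 0.47)]
feeler []
stop_slip [([313.0, 224.0, 329.0, 239.0], 0.54)]
nipple_mid [([295.0, 264.0, 309.0, 310.0], 0.82)]
coupling_mid [([364.0, 279.0, 388.0, 308.0], 0.57)]
tee_mid [([384.0, 244.0, 414.0, 274.0], 0.65)]
cap_mid []
compound_can [([392.0, 324.0, 435.0, 387.0], 0.81)]
wrench [([272.0, 372.0, 342.0, 449.0], 0.63), ([365.0, 276.0, 387.0, 306.0], 0.32)]
gasket_ring [([207.0, 198.0, 226.0, 207.0], 0.73)]
```

View pics/top0.png

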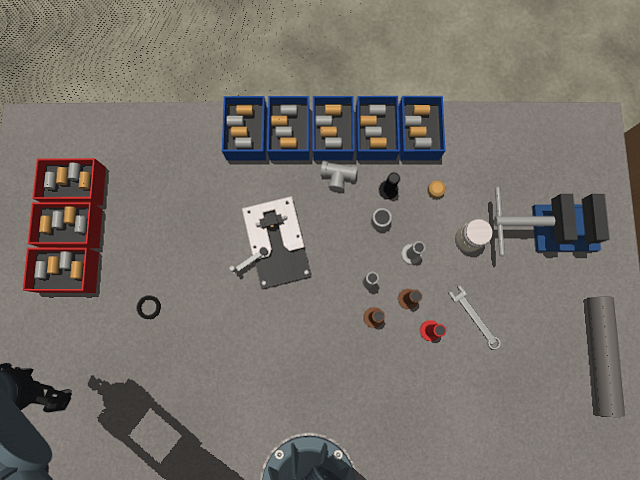

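View pics/side0.png

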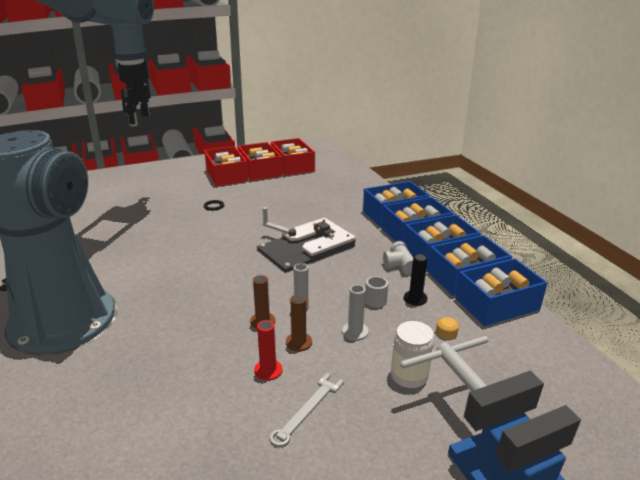

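```bash
python3 - <<'E'
import cv2
t=cv2.imread('pics/top0.png');s=cv2.imread('pics/side0.png')
cv2.imwrite('pics/top_jig.png',cv2.resize(t[180:310,210:340],None,fx=4.5,fy=4.5,interpolation=cv2.INTER_CUBIC))
cv2.imwrite('pics/side_jig.png',cv2.resize(s[190:290,240:370],None,fx=5,fy=5,interpolation=cv2.INTER_CUBIC))
cv2.imwrite('pics/top_b.png',cv2.resize(t[160:340,350:510],None,fx=3.3,fy=3.3,interpolation=cv2.INTER_CUBIC))
cv2.imwrite('pics/side_b.png',cv2.resize(s[235:375,235:445],None,fx=3.8,fy=3.8,interpolation=cv2.INTER_CUBIC))
E
```

```text
(no output)
```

View pics/top_jig.png

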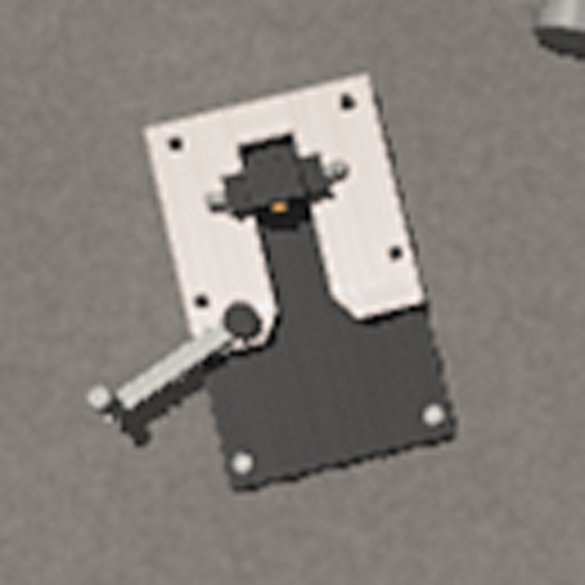

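View pics/side_jig.png

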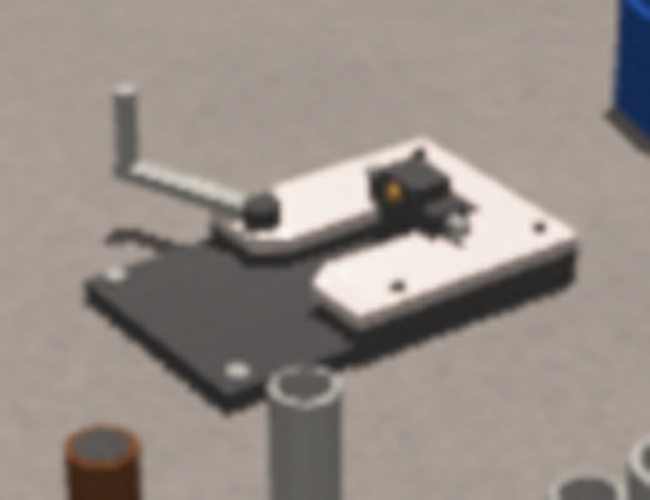

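View pics/top_b.png

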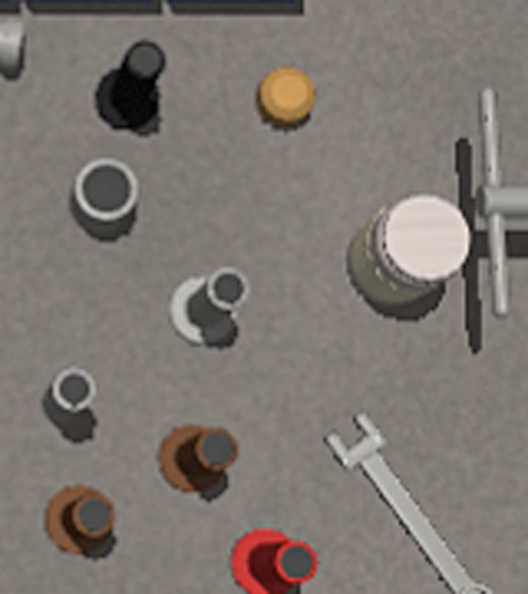

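View pics/side_b.png

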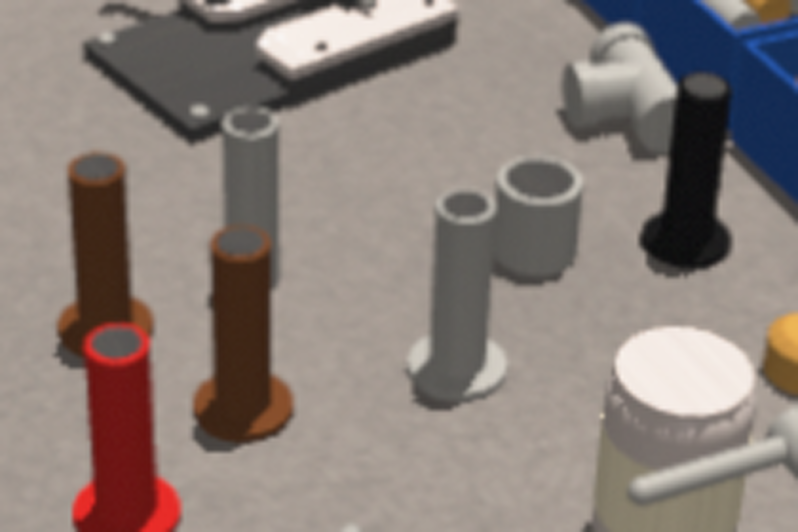

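Look-alikes in the top view: black (389,186), plain steel flanged (413,253), brown (374,317), brown (409,299), red (432,330), and a flangeless steel nipple (371,281). I pick the plain steel flanged one at top (413,253), side (356,314), and both crops confirm it. Next I fit the jig and barrel poses.

```bash
cat > fit.py <<'E'
from h import *
from scipy.optimize import least_squares
ct=snap('top','t1.png');cs=snap('side','s1.png')
T=lambda x,y:((x+.5)/4.5-.5+210,(y+.5)/4.5-.5+180)
S=lambda x,y:((x+.5)/5-.5+240,(y+.5)/5-.5+190)
obs=[(ct,T(145,128),(85,65,28)),(ct,T(368,73),(85,-65,28)),(ct,T(428,303),(-50,-65,28)),(ct,T(236,488),(-125,65,12)),(ct,T(455,435),(-125,-65,12)),
(cs,S(88,287),(-125,65,12)),(cs,S(230,400),(-125,-65,12)),(cs,S(577,235),(85,-65,28)),(cs,S(422,138),(85,65,28)),(cs,S(363,320),(-50,-65,28))]
def w(p,X):
    X=np.array(X)/1000; c,s=np.cos(p[2]),np.sin(p[2]); return np.array([p[0]+c*X[0]-s*X[1],p[1]+s*X[0]+c*X[1],X[2]])
f=lambda p,O=obs:np.concatenate([proj(c,w(p,X))[0]-uv for c,uv,X in O])
for O in (obs,obs[:5],obs[5:]):
    r=least_squares(f,[.45,.06,0.2],args=(O,)) ;print(np.round(r.x,4),np.degrees(r.x[2]),np.round(r.fun.reshape(-1,2),1).tolist())
p=least_squares(f,[.45,.06,.2]).x
for n,c in(('top',ct),('side',cs)): pass
print('post top', atz(ct,T(97,398),.080), 'side',atz(cs,S(124,90),.080),'pivot',w(p,(-37,36,34)))
B=lambda x,y:((x+.5)/3.3-.5+350,(y+.5)/3.3-.5+160)
B2=lambda x,y:((x+.5)/3.8-.5+235,(y+.5)/3.8-.5+235)
print('barrel top',atz(ct,B(228,290),.105),atz(cs,B2(466,206),.105),'flange',atz(ct,B(203,309),.006),atz(cs,B2(457,366),.006))
# jig-frame overlay
for n,c in(('top',ct),('side',cs)):
    im=c['img'][:,:,::-1].copy(); k=5
    x0,y0=(215,185) if n=='top' else (245,190)
    im=cv2.resize(im[y0:y0+115,x0:x0+130],None,fx=k,fy=k,interpolation=cv2.INTER_CUBIC)
    def L(a,b,col):
        q=[tuple(int(v) for v in (proj(c,w(p,z))[0]-[x0,y0]+.5)*k) for z in(a,b)]; cv2.line(im,*q,col,1)
    for z,x1,x2,col in((28,-50,85,(0,0,255)),(12,-125,85,(0,255,0))):
        cc=[(x1,-65,z),(x2,-65,z),(x2,65,z),(x1,65,z)]
        for i in range(4):L(cc[i],cc[(i+1)%4],col)
    for s in(1,-1):
        L((-50,25*s,28),(-35,16.5*s,28),(255,0,0));L((-35,16.5*s,28),(40,16.5*s,28),(255,0,0))
    cv2.imwrite(f'pics/ov_{n}.png',im)
np.save('jig.npy',p)
E
python3 fit.py
```

```text
[0.6007 0.0868 0.2536] 14.53035069153919 [[0.5, 0.4], [0.4, 0.2], [-0.0, -0.6], [-0.0, 0.7], [1.5, -0.5], [-0.8, -1.6], [-0.2, -1.3], [0.6, -0.3], [0.2, -0.2], [-0.4, -1.0]]
[0.601  0.0879 0.2465] 14.121773208124626 [[0.3, 0.1], [0.2, 0.2], [-0.5, -0.5], [-0.8, 0.5], [0.8, -0.3]]
[0.5992 0.0829 0.2648] 15.171066231065772 [[-0.9, -0.5], [0.4, -0.2], [0.7, 0.2], [-0.2, 0.4], [-0.0, -0.1]]
post top [0.50704484 0.18553317 0.08      ] side [0.50609905 0.18049738 0.08      ] pivot [0.55589665 0.11237251 0.034     ]
barrel top [ 0.55229654 -0.25971609  0.105     ] [ 0.55244794 -0.26300881  0.105     ] flange [ 0.55421429 -0.25938636  0.006     ] [ 0.5512418  -0.26508573  0.006     ]
```

View pics/ov_top.png

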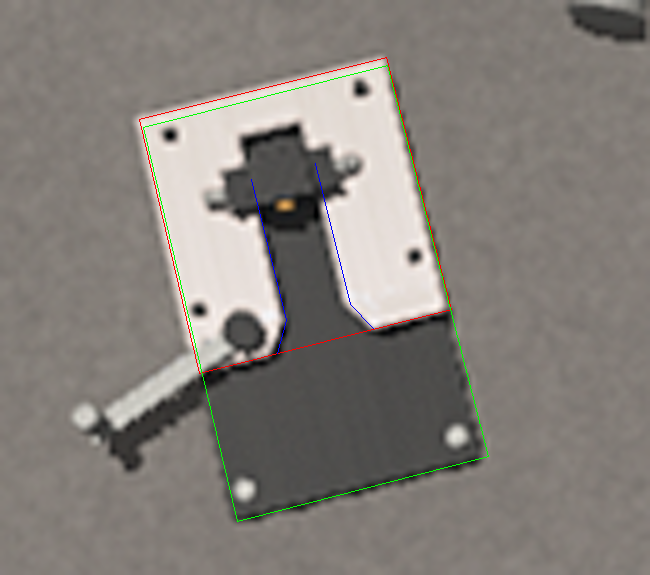

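View pics/ov_side.png

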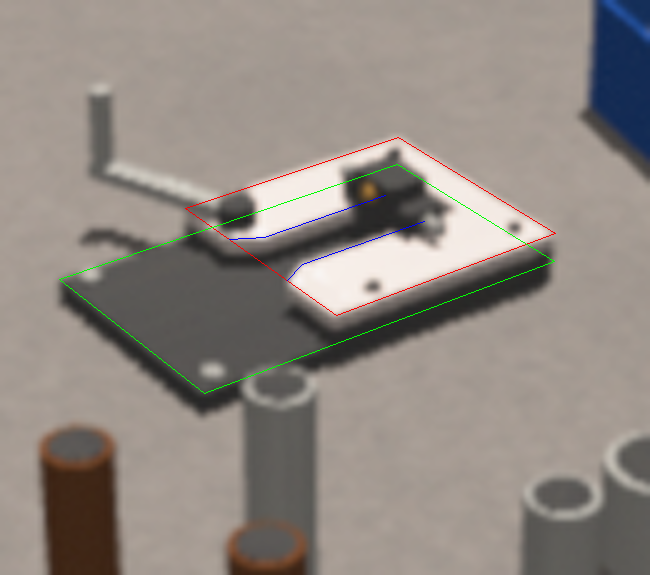

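```bash
cat > fit2.py <<'E'
from h import *
from scipy.optimize import least_squares
from scipy.ndimage import map_coordinates
def w(p,X):
    X=np.atleast_2d(X)/1000.; c,s=np.cos(p[2]),np.sin(p[2]); return np.c_[p[0]+c*X[:,0]-s*X[:,1],p[1]+s*X[:,0]+c*X[:,1],X[:,2]]
p0=np.load('jig.npy')
def seg(a,b,n=25): return np.linspace(a,b,n)
E=[seg((85,55,28),(85,-55,28)),seg((-25,65,28),(75,65,28)),seg((-40,-65,28),(75,-65,28)),seg((-50,-58,28),(-50,-32,28),8),seg((-28,-16.5,28),(8,-16.5,28),12),seg((-28,16.5,28),(0,16.5,28),12)]
def meas(c,p,half=4):
    g=cv2.cvtColor(c['img'],cv2.COLOR_RGB2GRAY).astype(float); out=[]
    for e in E:
        q=proj(c,w(p,e)); t=q[-1]-q[0]; t/=np.linalg.norm(t); n=np.array([-t[1],t[0]])
        s=np.arange(-half,half+.01,.25)
        o=[]
        for Q in q:
            P=Q+s[:,None]*n; v=map_coordinates(g,[P[:,1],P[:,0]],order=1)
            d=np.abs(np.gradient(v)); i=d.argmax(); 
            m=slice(max(0,i-4),i+5); o.append((s[m]*d[m]).sum()/d[m].sum() if d.max()>4 else np.nan)
        out.append((q,n,np.array(o)))
    return out
cams={n:snap(n) for n in('top','side')}
def fit(names,p):
    for it in range(6):
        M=[(c,e,q,n,o) for k in names for c in[cams[k]] for e,(q,n,o) in zip(E,meas(c,p,4 if it<2 else 2.5))]
        def r(x):
            R=[]
            for c,e,q,n,o in M:
                ok=~np.isnan(o); R.append(((proj(c,w(x,e))-q)@n-o)[ok])
            return np.concatenate(R)
        s=least_squares(r,p,loss='soft_l1',f_scale=.3); p=s.x
    print(names,np.round(p,4),np.degrees(p[2]).round(2),'rms',np.sqrt(np.mean(r(p)**2)).round(2))
    for c,e,q,n,o in M: print('  ',np.nanmedian((proj(c,w(p,e))-q)@n-o).round(2),end='')
    print(); return p
if __name__=='__main__':
    a=fit(['top'],p0);b=fit(['side'],p0);c=fit(['top','side'],p0);np.save('jig2.npy',c)
E
python3 fit2.py
```

```text
['top'] [0.6013 0.0893 0.2447] 14.02 rms 0.35
   0.12   0.04   -0.01   0.4   0.16   -0.25
['side'] [0.6002 0.086  0.2312] 13.25 rms 0.76
   0.06   0.14   -0.01   0.2   0.5   -0.24
['top', 'side'] [0.6008 0.0887 0.2422] 13.87 rms 0.62
   0.35   0.17   0.21   0.12   0.32   -0.06   -0.2   -0.18   -0.69   0.75   -0.05   -0.74
```

```bash
cat > go.py <<'E'
import sys
from h import *
from scipy.spatial.transform import Rotation as Ro
def to(x,y,z,yawdeg):
    o=get_obs(); q=o['eef_rot']; R=Ro.from_quat([q[1],q[2],q[3],q[0]])
    a=np.radians(yawdeg) # world angle of tool y
    Y=np.array([np.cos(a),np.sin(a),0]);Z=np.array([0,0,-1]);X=np.cross(Y,Z)
    G=Ro.from_matrix(np.c_[X,Y,Z])
    d=R.inv().apply(np.array([x,y,z])-o['eef_pos'])/.2
    rv=(R.inv()*G).as_rotvec(degrees=True)/60
    y_=R.as_matrix()[:,1]
    print('t',round(o['time_s'],2),'pos',o['eef_pos'].round(4),'yaw',np.degrees(np.arctan2(y_[1],y_[0])).round(2),'f',o['wrist_force'].round(2),'open',round(o['opening'],3))
    print('shift units',d.round(4),'rot units',rv.round(4),'rows>=',int(np.ceil(max(np.linalg.norm(d)*200/41.7,np.linalg.norm(rv)*60/7.16))))
if __name__=='__main__': to(*map(float,sys.argv[1:5]))
E
python3 go.py 0.5525 -0.2615 0.2300 104
```

```text
t 1.8 pos [0.2516 0.5171 0.2313] yaw 64.06 f [-0.45 -0.3  -0.76] open 0.998
shift units [-3.0561 -2.8422  0.0065] rot units [-0.     -0.     -0.6657] rows>= 21
```

Emit:
arm_command --motion "-0.15 -0.14 0 0 0 0 0.75;-0.15 -0.14 0 0 0 0 0.75;-0.15 -0.14 0 0 0 0 0.75;-0.15 -0.14 0 0 0 0 0.75;-0.15 -0.14 0 0 0 0 0.75;-0.15 -0.14 0 0 0 0 0.75;-0.15 -0.14 0 0 0 0 0.75;-0.15 -0.14 0 0 0 0 0.75;-0.15 -0.14 0 0 0 0 0.75;-0.15 -0.14 0 0 0 0 0.75"

```text
time_s: 2.63
eef_pos: [0.4, 0.1317, 0.2309]
eef_rot: [0.002, 0.217, 0.976, 0.002]
wrist_force: [0.6, 0.3, -0.2]
opening: 0.753
```

```bash
python3 go.py 0.5525 -0.2615 0.2300 104
```

```text
t 2.63 pos [0.4    0.1317 0.2309] yaw 64.96 f [ 0.59  0.29 -0.22] open 0.753
shift units [-1.5232e+00 -1.4586e+00  1.0000e-03] rot units [ 0.0039  0.0042 -0.6507] rows>= 11
```

Emit:
arm_command --motion "-0.15 -0.14 0 0 0 0 0.75;-0.15 -0.14 0 0 0 0 0.75;-0.15 -0.14 0 0 0 0 0.75;-0.15 -0.14 0 0 0 0 0.75;-0.15 -0.14 0 0 0 0 0.75;-0.15 -0.14 0 0 0 0 0.75;-0.15 -0.14 0 0 0 0 0.75;-0.15 -0.14 0 0 0 0 0.75;-0.15 -0.14 0 0 0 0 0.75;-0.15 -0.14 0 0 0 0 0.75"

```text
time_s: 3.47
eef_pos: [0.5512, -0.2568, 0.2338]
eef_rot: [0.006, 0.219, 0.976, 0.002]
wrist_force: [1.0, -0.0, 0.5]
opening: 0.745
```

Emit:
arm_command --motion "0 0 0 0 0 -0.11 0.75;0 0 0 0 0 -0.11 0.75;0 0 0 0 0 -0.11 0.75;0 0 0 0 0 -0.11 0.75;0 0 0 0 0 -0.11 0.75;0 0 0 0 0 -0.11 0.75"

```text
time_s: 3.97
eef_pos: [0.552, -0.2689, 0.2305]
eef_rot: [0.006, -0.133, 0.991, -0.0]
wrist_force: [-0.1, -0.0, -0.9]
opening: 0.753
```

```bash
python3 go.py 0.5525 -0.2615 0.1300 104
```

```text
t 3.97 pos [ 0.552  -0.2689  0.2305] yaw 105.32 f [-0.14 -0.01 -0.9 ] open 0.753
shift units [-0.0065  0.0362  0.5025] rot units [-0.0016  0.0106  0.022 ] rows>= 3
```

Emit:
arm_command --motion "-0.006 0.036 0.12 0 0.01 0.022 0.75;0 0 0.12 0 0 0 0.75;0 0 0.12 0 0 0 0.75;0 0 0.12 0 0 0 0.75;0 0 0 0 0 0 0.75"

```text
time_s: 4.38
eef_pos: [0.5537, -0.2634, 0.1342]
eef_rot: [0.003, -0.125, 0.992, -0.003]
wrist_force: [-0.3, 0.6, -1.4]
opening: 0.753
```

```bash
python3 go.py 0.5525 -0.2615 0.0610 104; python3 - <<'E'
from h import *
for n,(x,y,X,Y) in dict(top=(370,200,470,310),side=(300,220,430,350)).items():
    c=snap(n); im=c['img'][y:Y,x:X,::-1]; cv2.imwrite(f'pics/a_{n}.png',cv2.resize(im,None,fx=4.5,fy=4.5,interpolation=cv2.INTER_CUBIC))
E
```

```text
t 4.38 pos [ 0.5537 -0.2634  0.1342] yaw 104.4 f [-0.3   0.65 -1.37] open 0.753
shift units [0.0049 0.0132 0.366 ] rot units [-0.0069  0.0044  0.0066] rows>= 2
```

View pics/a_top.png

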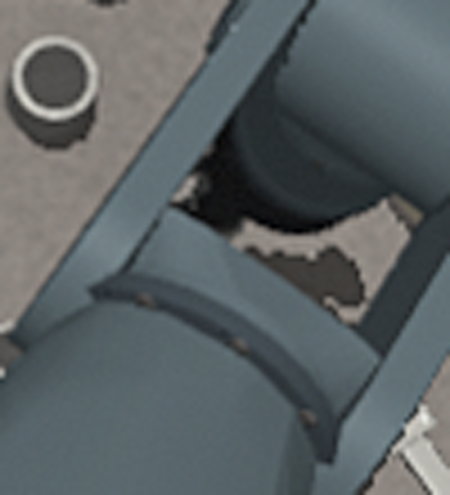

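View pics/a_side.png

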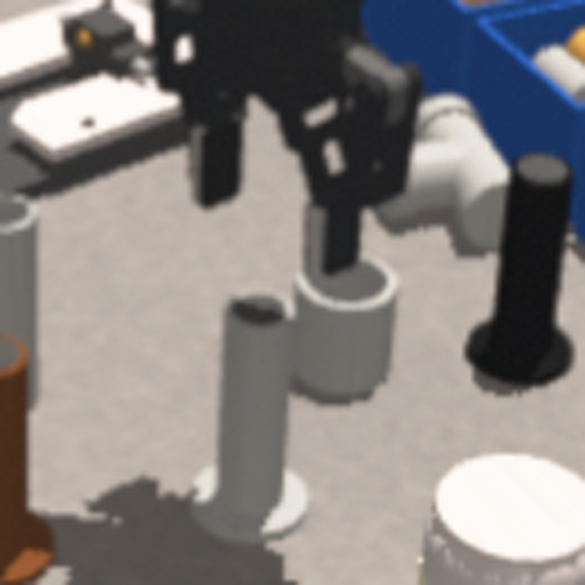

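```bash
python3 - <<'E'
from h import *
c=snap('side'); print(proj(c,[[.5525,-.2615,.134],[.5525,-.2615,.142],[.5537,-.2634,.134],[.5537,-.2634,.142],[.5525,-.2615,.105]]))
E
```

```text
[[357.63146851 275.47786105]
 [357.82464809 271.8410563 ]
 [358.6632755  275.8730141 ]
 [358.86098987 272.23387759]
 [356.94076723 288.40947565]]
```

Emit:
arm_command --motion "0.005 0.013 0.12 -0.007 0.004 0.007 0.75;0 0 0.12 0 0 0 0.75;0 0 0.1 0 0 0 0.75;0 0 0 0 0 0 0.75"

```text
time_s: 4.87
eef_pos: [0.563, -0.269, 0.0824]
eef_rot: [0.011, -0.122, 0.992, -0.01]
wrist_force: [-0.8, 0.6, -0.8]
opening: 0.753
```

```bash
python3 go.py 0.5525 -0.2615 0.0630 104; python3 - <<'E'
from h import *
for n,(x,y,X,Y) in dict(top=(370,200,470,310),side=(300,220,430,350)).items():
    c=snap(n); im=c['img'][y:Y,x:X,::-1]; cv2.imwrite(f'pics/b_{n}.png',cv2.resize(im,None,fx=4.5,fy=4.5,interpolation=cv2.INTER_CUBIC))
E
```

```text
t 4.87 pos [ 0.563  -0.269   0.0824] yaw 103.95 f [-0.83  0.58 -0.83] open 0.753
shift units [0.0435 0.0511 0.0951] rot units [-0.0209  0.0179 -0.0006] rows>= 1
```

View pics/b_side.png

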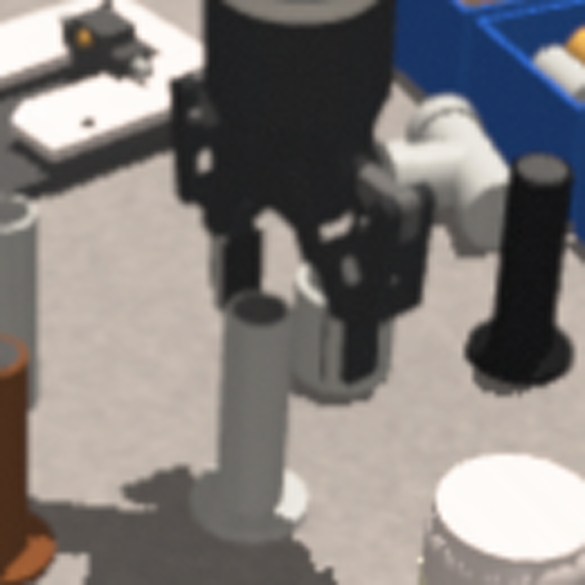

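Emit:
arm_command --motion "0.022 0.026 0 -0.021 0.018 0 0.75;0.022 0.025 0 0 0 0 0.75;0 0 0 0 0 0 0.75"

```text
time_s: 5.22
eef_pos: [0.557, -0.2648, 0.093]
eef_rot: [0.005, -0.122, 0.993, -0.005]
wrist_force: [-0.2, 0.1, -0.2]
opening: 0.75
```

```bash
python3 go.py 0.5525 -0.2615 0.0630 104
```

```text
t 5.22 pos [ 0.557  -0.2648  0.093 ] yaw 103.98 f [-0.2   0.06 -0.18] open 0.75
shift units [0.0193 0.0232 0.1498] rot units [-0.0108  0.0089 -0.0004] rows>= 1
```

Emit:
arm_command --motion "0 0 0 0 0 0 0.75;0 0 0 0 0 0 0.75;0 0 0 0 0 0 0.75"

```text
time_s: 5.47
eef_pos: [0.559, -0.2662, 0.0975]
eef_rot: [0.008, -0.122, 0.992, -0.008]
wrist_force: [-0.1, -0.3, -0.8]
opening: 0.755
```

```bash
python3 go.py 0.5525 -0.2615 0.0630 104; python3 -c "
from h import *
o=get_obs();print(o['q'].round(4),o['dq'].round(4),o['joint_efforts'].round(1))"
```

```text
t 5.47 pos [ 0.559  -0.2662  0.0975] yaw 103.98 f [-0.09 -0.28 -0.82] open 0.755
shift units [0.0286 0.0335 0.1715] rot units [-0.0168  0.0139 -0.0002] rows>= 1
[-0.6358  0.4072  1.6105 -0.      1.101  -2.4507] [ 0.0001 -0.0144 -0.0012  0.002  -0.0007 -0.0006] [  0.  -51.6 -31.1  -0.   -0.1  -0. ]
```

Emit:
arm_command --motion "0 0 0 0 0 0 0.75;0 0 0 0 0 0 0.75;0 0 0 0 0 0 0.75"

```text
time_s: 5.72
eef_pos: [0.5595, -0.2665, 0.0984]
eef_rot: [0.009, -0.122, 0.992, -0.008]
wrist_force: [0.6, 0.6, -0.5]
opening: 0.75
```

```bash
python3 go.py 0.5525 -0.2615 0.0630 104; python3 -c "
from h import *
o=get_obs();print(o['q'].round(4),o['dq'].round(4),o['joint_efforts'].round(1))"
```

```text
t 5.72 pos [ 0.5595 -0.2665  0.0984] yaw 103.99 f [ 0.56  0.59 -0.51] open 0.75
shift units [0.0308 0.036  0.1757] rot units [-0.0182  0.015  -0.0001] rows>= 1
[-0.6357  0.406   1.6101 -0.      1.1008 -2.4507] [ 0.0009  0.0007 -0.0008  0.0012 -0.0016 -0.0013] [  0.  -51.8 -31.2  -0.   -0.1  -0. ]
```

Emit:
arm_command --motion "0.015 0.018 0.03 -0.009 0.007 0 0.75;0.015 0.018 0.03 -0.009 0.007 0 0.75;0 0 0.03 0 0 0 0.75;0 0 0.03 0 0 0 0.75;0 0 0 0 0 0 0.75;0 0 0 0 0 0 0.75"

```text
time_s: 6.22
eef_pos: [0.5503, -0.2597, 0.0698]
eef_rot: [-0.002, -0.122, 0.993, 0.002]
wrist_force: [0.4, -0.3, -0.3]
opening: 0.75
```

```bash
python3 go.py 0.5525 -0.2615 0.0630 104; python3 -c "
from h import *
o=get_obs();print(o['q'].round(4),o['dq'].round(4),o['joint_efforts'].round(1))"
```

```text
t 6.22 pos [ 0.5503 -0.2597  0.0698] yaw 103.99 f [ 0.35 -0.33 -0.26] open 0.75
shift units [-0.0088 -0.0113  0.0338] rot units [ 0.0042 -0.0025 -0.0002] rows>= 1
[-6.3630e-01  4.4180e-01  1.6270e+00  9.0000e-04  1.0778e+00 -2.4516e+00] [-0.0005  0.0206  0.011   0.0006 -0.007   0.0001] [  0.  -51.5 -29.3   0.    0.   -0. ]
```

Emit:
arm_command --motion "-0.004 -0.005 0.01 0.002 -0.001 0 0.75;-0.004 -0.005 0.01 0.002 -0.001 0 0.75;0 0 0 0 0 0 0.75;0 0 0 0 0 0 0.75;0 0 0 0 0 0 0.75"

```text
time_s: 6.63
eef_pos: [0.5526, -0.2616, 0.0651]
eef_rot: [-0.0, -0.122, 0.993, -0.0]
wrist_force: [0.4, 0.2, -0.4]
opening: 0.747
```

```bash
python3 go.py 0.5525 -0.2615 0.0630 104;python3 - <<'E'
from h import *
for n,(x,y,X,Y) in dict(side=(300,220,430,350)).items():
    c=snap(n); im=c['img'][y:Y,x:X,::-1]; cv2.imwrite(f'pics/c_{n}.png',cv2.resize(im,None,fx=4.5,fy=4.5,interpolation=cv2.INTER_CUBIC))
E
```

```text
t 6.63 pos [ 0.5526 -0.2616  0.0651] yaw 103.99 f [ 0.37  0.16 -0.39] open 0.747
shift units [0.0004 0.0004 0.0103] rot units [-0.0002 -0.0004 -0.0002] rows>= 1
```

View pics/c_side.png

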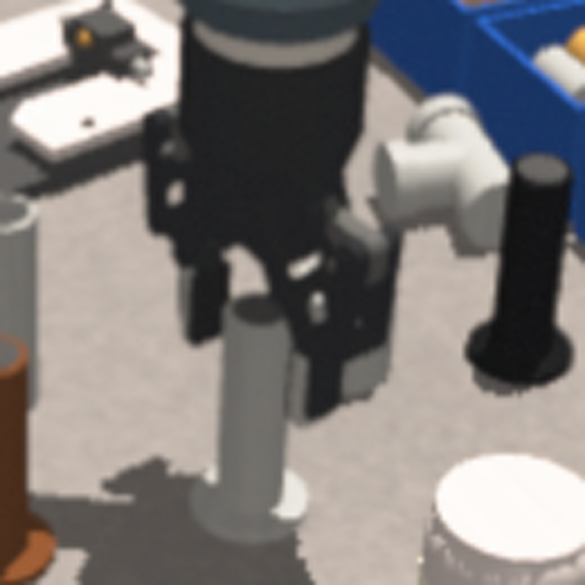

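Emit:
arm_command --motion "0 0 0 0 0 0 0;0 0 0 0 0 0 0;0 0 0 0 0 0 0;0 0 0 0 0 0 0;0 0 0 0 0 0 0;0 0 0 0 0 0 0;0 0 0 0 0 0 0;0 0 0 0 0 0 0"

```text
time_s: 7.35
eef_pos: [0.553, -0.2619, 0.0659]
eef_rot: [0.0, -0.122, 0.993, -0.001]
wrist_force: [-1.1, 0.8, -0.2]
opening: 0.336
```

```bash
python3 go.py 0.5525 -0.2615 0.210 104
```

```text
t 7.35 pos [ 0.553  -0.2619  0.0659] yaw 103.99 f [-1.1   0.82 -0.22] open 0.336
shift units [ 0.0016  0.0014 -0.7207] rot units [-0.0013  0.0005 -0.0001] rows>= 4
```

Emit:
arm_command --motion "0 0 -0.03 0 0 0 0;0 0 -0.06 0 0 0 0;0 0 -0.09 0 0 0 0;0 0 -0.1 0 0 0 0;0 0 -0.1 0 0 0 0;0 0 -0.1 0 0 0 0;0 0 -0.1 0 0 0 0;0 0 -0.08 0 0 0 0;0 0 -0.04 0 0 0 0;0 0 0 0 0 0 0"

```text
time_s: 8.18
eef_pos: [0.5508, -0.26, 0.2166]
eef_rot: [-0.001, -0.122, 0.993, 0.001]
wrist_force: [0.4, -0.2, -2.2]
opening: 0.335
```

```bash
python3 - <<'E'
import numpy as np
# apron target, jig x=-85
p=[.6008,.0878,np.radians(14.0)]
for x in(-90,-45,0):
    print(x,p[0]+np.cos(p[2])*x/1e3,p[1]+np.sin(p[2])*x/1e3)
E
python3 go.py 0.5135 0.066 0.210 104
```

```text
-90 0.5134733846351603 0.0660270293960299
-45 0.5571366923175801 0.07691351469801495
0 0.6008 0.0878
t 8.18 pos [ 0.5508 -0.26    0.2166] yaw 104.0 f [ 0.41 -0.16 -2.17] open 0.335
shift units [-0.2133  1.6264  0.0369] rot units [ 0.0025 -0.0024 -0.    ] rows>= 8
```

Emit:
arm_command --motion "-0.01 0.06 0 0 0 0 0;-0.02 0.12 0 0 0 0 0;-0.023 0.18 0 0 0 0 0;-0.026 0.2 0 0 0 0 0;-0.026 0.2 0 0 0 0 0;-0.026 0.2 0 0 0 0 0;-0.026 0.2 0 0 0 0 0;-0.023 0.18 0 0 0 0 0;-0.018 0.14 0 0 0 0 0;-0.01 0.08 0 0 0 0 0"

```text
time_s: 9.02
eef_pos: [0.5052, 0.0669, 0.2064]
eef_rot: [-0.009, -0.117, 0.993, 0.005]
wrist_force: [1.2, -0.8, -1.4]
opening: 0.334
```

Emit:
arm_command --motion "0 0.03 0 0 0 0 0;0 0 0 0 0 0 0;0 0 0 0 0 0 0;0 0 0 0 0 0 0"

```text
time_s: 9.35
eef_pos: [0.4991, 0.0778, 0.2026]
eef_rot: [-0.013, -0.121, 0.993, 0.006]
wrist_force: [-0.0, 0.5, -2.9]
opening: 0.336
```

```bash
python3 go.py 0.5135 0.066 0.110 104
```

```text
t 9.35 pos [0.4991 0.0778 0.2026] yaw 103.88 f [-0.04  0.5  -2.86] open 0.336
shift units [-0.0671 -0.0818  0.4604] rot units [ 0.0147 -0.0231 -0.0018] rows>= 3
```

Emit:
arm_command --motion "-0.03 -0.03 0.03 0.007 -0.012 -0.002 0;-0.03 -0.03 0.04 0.007 -0.012 0 0;-0.01 -0.02 0.05 0 0 0 0;0 0 0.05 0 0 0 0;0 0 0.05 0 0 0 0;0 0 0.05 0 0 0 0;0 0 0.04 0 0 0 0;0 0 0.03 0 0 0 0;0 0 0 0 0 0 0;0 0 0 0 0 0 0"

```text
time_s: 10.18
eef_pos: [0.5163, 0.0583, 0.1266]
eef_rot: [-0.002, -0.117, 0.993, 0.0]
wrist_force: [-0.2, -0.3, -2.5]
opening: 0.336
```

```bash
python3 go.py 0.5135 0.066 0.090 104
```

```text
t 10.18 pos [0.5163 0.0583 0.1266] yaw 103.42 f [-0.19 -0.26 -2.53] open 0.336
shift units [0.0039 0.0405 0.1829] rot units [ 0.0009 -0.0032 -0.0097] rows>= 1
```

Emit:
arm_command --motion "0.002 0.02 0.03 0.001 -0.003 -0.01 0;0.002 0.02 0.03 0 0 0 0;0 0 0.03 0 0 0 0;0 0 0.03 0 0 0 0;0 0 0.02 0 0 0 0;0 0 0 0 0 0 0;0 0 0 0 0 0 0;0 0 0 0 0 0 0"

```text
time_s: 10.85
eef_pos: [0.514, 0.0676, 0.0967]
eef_rot: [0.001, -0.124, 0.992, -0.0]
wrist_force: [0.1, -0.7, -2.4]
opening: 0.333
```

```bash
python3 go.py 0.5135 0.066 0.085 104; python3 - <<'E'
from h import *
for n,(x,y,X,Y) in dict(top=(210,185,345,310),side=(235,180,365,300)).items():
    c=snap(n,f'd0_{n}.png'); im=c['img'][y:Y,x:X,::-1]; cv2.imwrite(f'pics/d_{n}.png',cv2.resize(im,None,fx=4.5,fy=4.5,interpolation=cv2.INTER_CUBIC))
E
```

```text
t 10.85 pos [0.514  0.0676 0.0967] yaw 104.19 f [ 0.14 -0.74 -2.37] open 0.333
shift units [ 0.0045 -0.0073  0.0587] rot units [-0.0008  0.0021  0.0032] rows>= 1
```

View pics/d_top.png

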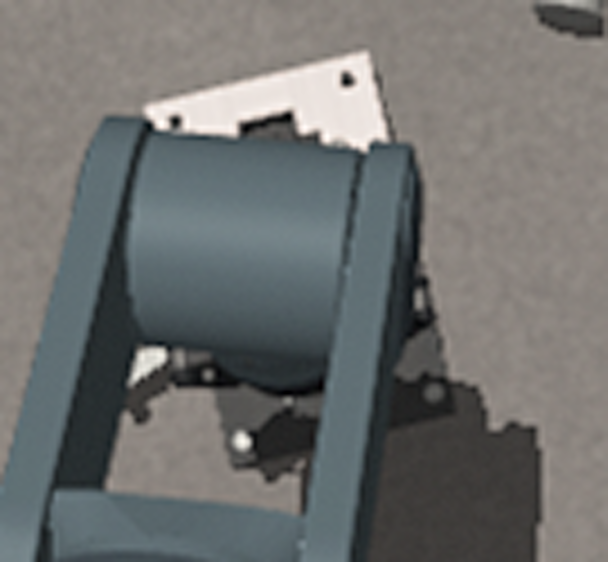

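View pics/d_side.png

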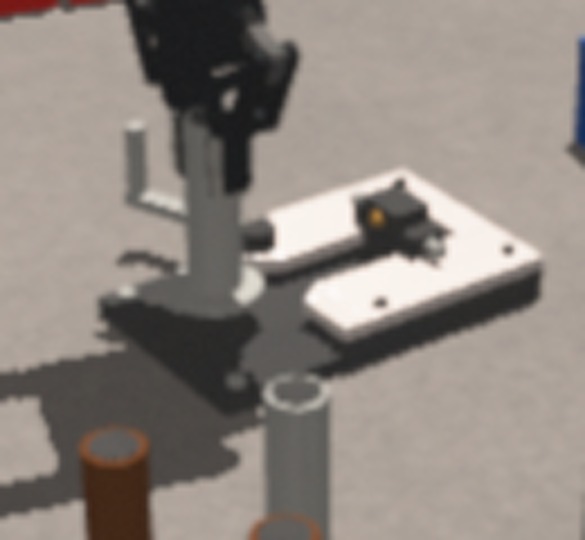

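```bash
python3 - <<'E'
from h import *
c=snap('side')
z=.0967-.0659
def ov(im,cx,cy,zz,r,col):
    a=np.linspace(0,2*np.pi,60); q=proj(c,np.c_[cx+r*np.cos(a),cy+r*np.sin(a),a*0+zz])
    q=((q-[235,180]+.5)*6).astype(int); cv2.polylines(im,[q.reshape(-1,1,2)],True,col,1)
im=cv2.resize(c['img'][180:280,235:345,::-1],None,fx=6,fy=6,interpolation=cv2.INTER_CUBIC)
ov(im,.514,.0676,z+.006,.026,(0,0,255));ov(im,.514,.0676,z+.006,.015,(0,0,255));ov(im,.514,.0676,z,.026,(0,255,255))
cv2.imwrite('pics/e.png',im)
E
```

View pics/e.png

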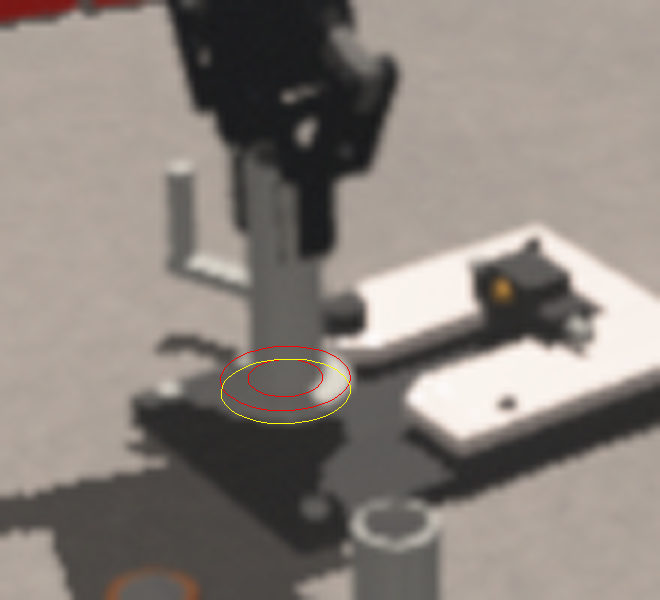

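```bash
python3 - <<'E'
from h import *
import fit2
from fit2 import *
c=snap('side'); im0=cv2.imread('pics/side0.png')[:,:,::-1]; c0=dict(c); c0['img']=np.ascontiguousarray(im0)
for yaw in (13.5,14.,14.5):
    p=np.array([.6005,.087,np.radians(yaw)])
    for it in range(6):
        M=[(e,)+m for e,m in zip(E,meas(c0,p,4 if it<2 else 2.5))]
        r=lambda x:np.concatenate([((proj(c0,w([x[0],x[1],p[2]],e))-q)@n-o)[~np.isnan(o)] for e,q,n,o in M])
        s=least_squares(r,p[:2],loss='soft_l1',f_scale=.3); p[:2]=s.x
    print(yaw,p.round(4),[np.nanmedian((proj(c0,w(p,e))-q)@n-o).round(2) for e,q,n,o in M])
E
```

```text
13.5 [0.6002 0.086  0.2356] [np.float64(0.09), np.float64(0.13), np.float64(-0.02), np.float64(0.24), np.float64(0.5), np.float64(-0.23)]
14.0 [0.6002 0.0859 0.2443] [np.float64(0.17), np.float64(0.14), np.float64(-0.03), np.float64(0.3), np.float64(0.54), np.float64(-0.19)]
14.5 [0.6002 0.0859 0.2531] [np.float64(0.17), np.float64(0.3), np.float64(-0.06), np.float64(0.51), np.float64(0.55), np.float64(-0.18)]
```

```bash
cat > jg.py <<'E'
import sys
from h import *
from scipy.spatial.transform import Rotation as Ro
J=np.array([.6003,.0865]);A=np.radians(14.0)
def st(x=None,y=None,z=None):
    o=get_obs(); d=o['eef_pos'][:2]-J; c,s=np.cos(A),np.sin(A)
    R2=np.array([[c,s],[-s,c]]); q=o['eef_rot']; R=Ro.from_quat([q[1],q[2],q[3],q[0]])
    G=Ro.from_matrix(np.array([[-c,-s,0],[-s,c,0],[0,0,-1]]).T)
    j=R2@d; print('t',round(o['time_s'],2),'jig mm',(j*1000).round(1),'z',(o['eef_pos'][2]*1000).round(1),'F jig',(R2@o['wrist_force'][:2]).round(2),o['wrist_force'][2].round(2),'open',o['opening'].round(3),'tau',o['torque'].round(2))
    if x is not None:
        t=np.array([x,y])/1000; W=J+R2.T@t
        print('shift',(R.inv().apply(np.r_[W,z/1000]-o['eef_pos'])/.2).round(4),'rot',((R.inv()*G).as_rotvec(degrees=True)/60).round(4))
if __name__=='__main__': st(*map(float,sys.argv[1:]))
E
python3 jg.py -90 0 79
```

```text
Traceback (most recent call last):
  File "jg.py", line 13, in <module>
    if __name__=='__main__': st(*map(float,sys.argv[1:]))
                             ~~^^^^^^^^^^^^^^^^^^^^^^^^^^
  File "jg.py", line 9, in st
    j=R2@d; print('t',round(o['time_s'],2),'jig mm',(j*1000).round(1),'z',(o['eef_pos'][2]*1000).round(1),'F jig',(R2@o['wrist_force'][:2]).round(2),o['wrist_force'][2].round(2),'open',o['opening'].round(3),'tau',o['torque'].round(2))
                                                                                                                                                                                         ^^^^^^^^^^^^^^^^^^
AttributeError: 'float' object has no attribute 'round'
```

```bash
sed -i "s/o\['opening'\].round(3)/round(o['opening'],3)/" jg.py; python3 jg.py -90 0 79
```

```text
t 11.15 jig mm [-88.1   2.5] z 97.1 F jig [ 0.51 -0.7 ] -2.78 open 0.336 tau [-0.04  0.04  0.03]
shift [ 0.0099 -0.0122  0.0904] rot [-0.001   0.0027  0.0031]
```

Emit:
arm_command --motion "0.005 -0.006 0.02 0 0.003 0.003 0;0.005 -0.006 0.02 0 0 0 0;0 0 0.02 0 0 0 0;0 0 0.015 0 0 0 0;0 0 0 0 0 0 0;0 0 0 0 0 0 0;0 0 0 0 0 0 0"

```text
time_s: 11.73
eef_pos: [0.5126, 0.0642, 0.0802]
eef_rot: [-0.0, -0.122, 0.993, -0.001]
wrist_force: [-0.4, 0.5, -1.5]
opening: 0.33
```

```bash
python3 jg.py -90 0 79
```

```text
t 11.73 jig mm [-90.5  -0.4] z 80.2 F jig [-0.32  0.55] -1.47 open 0.33 tau [0.02 0.02 0.01]
shift [-0.0026  0.0018  0.0061] rot [-0.0009 -0.0009 -0.0006]
```

Emit:
arm_command --motion "-0.0026 0.002 0.004 0 0 0 0;0 0 0.003 0 0 0 0;0 0 0 0 0 0 0;0 0 0 0 0 0 0;0 0 0 0 0 0 0"

```text
time_s: 12.15
eef_pos: [0.5134, 0.0649, 0.0791]
eef_rot: [-0.0, -0.122, 0.993, -0.001]
wrist_force: [0.2, -0.4, -2.5]
opening: 0.341
```

```bash
python3 jg.py -60 0 79
```

```text
t 12.15 jig mm [-89.6   0.1] z 79.1 F jig [ 0.14 -0.43] -2.47 open 0.341 tau [0.06 0.01 0.02]
shift [-0.1479 -0.0002  0.0003] rot [-0.0012 -0.0002 -0.0004]
```

Emit:
arm_command --motion "-0.01 0 0.002 0 0 0 0;-0.015 0 0 0 0 0 0;-0.02 0 0 0 0 0 0;-0.01 0 0 0 0 0 0;0 0 0 0 0 0 0;0 0 0 0 0 0 0;0 0 0 0 0 0 0"

```text
time_s: 12.73
eef_pos: [0.5259, 0.0679, 0.0789]
eef_rot: [0.0, -0.122, 0.993, -0.001]
wrist_force: [-0.4, 0.0, -1.8]
opening: 0.337
```

```bash
python3 jg.py -60 0 78.7
```

```text
t 12.73 jig mm [-76.7  -0.1] z 78.9 F jig [-0.39  0.15] -1.79 open 0.337 tau [ 0.01  0.02 -0.05]
shift [-0.0834  0.0003  0.0012] rot [-0.0014  0.0007 -0.0003]
```

Emit:
arm_command --motion "-0.01 0 0 0 0 0 0;-0.015 0 0 0 0 0 0;-0.015 0 0.001 0 0 0 0;-0.01 0 0 0 0 0 0;0 0 0 0 0 0 0;0 0 0 0 0 0 0"

```text
time_s: 13.23
eef_pos: [0.5366, 0.0706, 0.0787]
eef_rot: [0.0, -0.122, 0.993, -0.001]
wrist_force: [-0.2, -0.5, -2.1]
opening: 0.337
```

```bash
python3 jg.py -60 0 78.7; python3 - <<'E'
from h import *
c=snap('side'); cv2.imwrite('pics/f.png',cv2.resize(c['img'][180:280,235:365,::-1],None,fx=6,fy=6,interpolation=cv2.INTER_CUBIC))
E
```

```text
t 13.23 jig mm [-65.7  -0. ] z 78.7 F jig [-0.33 -0.41] -2.12 open 0.337 tau [-0.04  0.02  0.05]
shift [-0.0284  0.0002 -0.0002] rot [-0.0014  0.0006 -0.0004]
```

View pics/f.png

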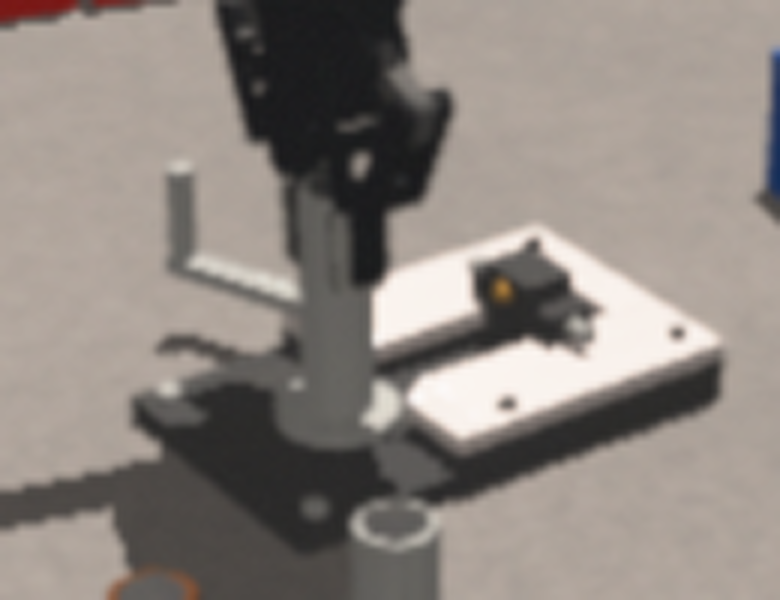

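Emit:
arm_command --motion "-0.01 0 0 0 0 0 0;-0.015 0 0 0 0 0 0;-0.015 0 0 0 0 0 0;-0.01 0 0 0 0 0 0;0 0 0 0 0 0 0;0 0 0 0 0 0 0"

```text
time_s: 13.78
eef_pos: [0.5473, 0.0732, 0.0787]
eef_rot: [0.0, -0.122, 0.993, -0.001]
wrist_force: [-0.3, -0.2, -2.5]
opening: 0.334
```

```bash
python3 jg.py -45 0 78.7
```

```text
t 13.78 jig mm [-54.7  -0.1] z 78.7 F jig [-0.35 -0.12] -2.54 open 0.334 tau [ 0.01  0.03 -0.01]
shift [-0.0484  0.0003 -0.0002] rot [-0.0014  0.0006 -0.0004]
```

Emit:
arm_command --motion "-0.008 0 0 0 0 0 0;-0.01 0 0 0 0 0 0;-0.01 0 0 0 0 0 0;-0.01 0 0 0 0 0 0;0 0 0 0 0 0 0;0 0 0 0 0 0 0"

```text
time_s: 14.28
eef_pos: [0.5553, 0.0753, 0.0786]
eef_rot: [0.0, -0.122, 0.993, -0.001]
wrist_force: [0.3, 0.4, -3.0]
opening: 0.337
```

```bash
python3 jg.py -35 0 78.7
```

```text
t 14.28 jig mm [-46.3  -0. ] z 78.6 F jig [0.42 0.27] -2.97 open 0.337 tau [-0.04 -0.04  0.03]
shift [-0.0567  0.0002 -0.0007] rot [-0.0013  0.0004 -0.0004]
```

Emit:
arm_command --motion "-0.008 0 0 0 0 0 0;-0.01 0 0 0 0 0 0;-0.01 0 0 0 0 0 0;-0.01 0 0 0 0 0 0;0 0 0 0 0 0 0;0 0 0 0 0 0 0"

```text
time_s: 14.78
eef_pos: [0.5635, 0.0773, 0.0785]
eef_rot: [0.0, -0.122, 0.993, -0.001]
wrist_force: [0.3, 0.4, -2.3]
opening: 0.338
```

```bash
python3 jg.py -30 0 78.7;  python3 - <<'E'
from h import *
c=snap('side'); cv2.imwrite('pics/g.png',cv2.resize(c['img'][180:280,235:365,::-1],None,fx=6,fy=6,interpolation=cv2.INTER_CUBIC))
E
```

```text
t 14.78 jig mm [-38.   0.] z 78.5 F jig [0.38 0.32] -2.34 open 0.338 tau [0.04 0.01 0.04]
shift [-0.0398 -0.0001 -0.001 ] rot [-0.0012  0.0002 -0.0004]
```

View pics/g.png

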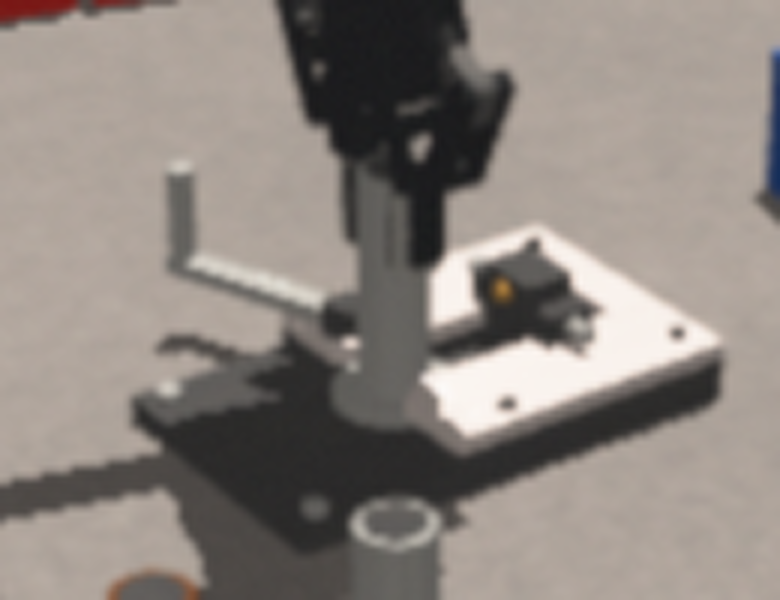

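The flange is now under the plate, with the tube at (390,350) entering the flared mouth and no contact force. Continuing.

Emit:
arm_command --motion "-0.008 0 0 0 0 0 0;-0.01 0 0 0 0 0 0;-0.01 0 0 0 0 0 0;-0.01 0 0 0 0 0 0;0 0 0 0 0 0 0;0 0 0 0 0 0 0"

```text
time_s: 15.33
eef_pos: [0.5713, 0.0795, 0.0783]
eef_rot: [-0.0, -0.122, 0.993, -0.001]
wrist_force: [-0.1, -0.1, -2.3]
opening: 0.333
```

```bash
python3 jg.py -30 0 78.5
```

```text
t 15.33 jig mm [-29.8   0.2] z 78.3 F jig [-0.09 -0.06] -2.33 open 0.333 tau [-0.   -0.02  0.05]
shift [ 0.001  -0.0009 -0.0008] rot [-0.001  -0.0002 -0.0005]
```

Emit:
arm_command --motion "-0.006 0 -0.001 0 0 0 0;-0.008 0 0 0 0 0 0;-0.008 0 0 0 0 0 0;-0.006 0 0 0 0 0 0;0 0 0 0 0 0 0;0 0 0 0 0 0 0"

```text
time_s: 15.83
eef_pos: [0.5776, 0.0808, 0.0787]
eef_rot: [0.0, -0.122, 0.993, -0.001]
wrist_force: [0.7, -0.7, -2.2]
opening: 0.339
```

```bash
python3 jg.py -20 0 78.5
```

```text
t 15.83 jig mm [-23.4  -0. ] z 78.7 F jig [ 0.52 -0.9 ] -2.17 open 0.339 tau [-0.02 -0.02 -0.  ]
shift [-0.0171  0.0001  0.0008] rot [-0.0012  0.0001 -0.0005]
```

Emit:
arm_command --motion "-0.004 0 0 0 0 0 0;-0.004 0 0 0 0 0 0;-0.004 0 0 0 0 0 0;-0.004 0 0 0 0 0 0;0 0 0 0 0 0 0"

```text
time_s: 16.25
eef_pos: [0.5809, 0.0817, 0.0786]
eef_rot: [0.0, -0.122, 0.993, -0.001]
wrist_force: [0.1, 0.1, -2.8]
opening: 0.34
```

```bash
python3 jg.py -20 0 78.5; python3 - <<'E'
from h import *
c=snap('side'); cv2.imwrite('pics/i.png',cv2.resize(c['img'][190:270,270:360,::-1],None,fx=8,fy=7,interpolation=cv2.INTER_CUBIC))
ct=snap('top')
from jg import J,A
for nm,cc,uv,z in(('feel top',ct,(272,226.1),.044),('feel side',cs:=c,(240+394/5,190+190/5),.044)):
    p=atz(cc,uv,z)[:2]-J; print(nm,(np.array([[np.cos(A),np.sin(A)],[-np.sin(A),np.cos(A)]])@p*1000).round(1))
E
```

```text
t 16.25 jig mm [-20.   0.] z 78.6 F jig [0.11 0.03] -2.79 open 0.34 tau [-0.02 -0.06  0.  ]
shift [-0.0002 -0.0002  0.0006] rot [-0.0012 -0.     -0.0005]
feel top [18.   2.1]
feel side [19.1  0.1]
```

View pics/i.png

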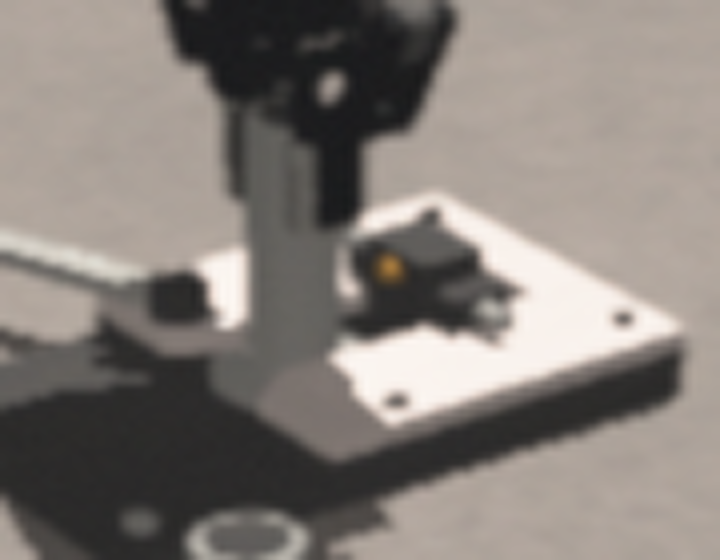

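Emit:
arm_command --motion "-0.005 0 0 0 0 0 0;-0.007 0 0 0 0 0 0;-0.007 0 0 0 0 0 0;-0.007 0 0 0 0 0 0;-0.005 0 0 0 0 0 0;0 0 0 0 0 0 0;0 0 0 0 0 0 0"

```text
time_s: 16.93
eef_pos: [0.5874, 0.0833, 0.0785]
eef_rot: [-0.0, -0.122, 0.993, -0.001]
wrist_force: [-0.9, -0.1, -2.7]
opening: 0.343
```

```bash
python3 jg.py -10 0 78.5
```

```text
t 16.93 jig mm [-13.3   0.1] z 78.5 F jig [-0.94  0.09] -2.7 open 0.343 tau [ 0.07  0.03 -0.  ]
shift [-0.0164 -0.0003  0.0002] rot [-0.0011 -0.0002 -0.0005]
```

Emit:
arm_command --motion "-0.003 0 0 0 0 0 0;-0.004 0 0 0 0 0 0;-0.004 0 0 0 0 0 0;-0.004 0 0 0 0 0 0;-0.003 0 0 0 0 0 0;0 0 0 0 0 0 0;0 0 0 0 0 0 0"

```text
time_s: 17.52
eef_pos: [0.5912, 0.0843, 0.0785]
eef_rot: [-0.0, -0.122, 0.993, -0.001]
wrist_force: [0.7, -0.2, -2.7]
opening: 0.341
```

```bash
python3 jg.py -5 0 78.5
```

```text
t 17.52 jig mm [-9.4  0.1] z 78.5 F jig [ 0.67 -0.33] -2.75 open 0.341 tau [ 0.02 -0.05  0.03]
shift [-0.0219 -0.0003 -0.0001] rot [-0.0011 -0.0004 -0.0005]
```

Emit:
arm_command --motion "-0.003 0 0 0 0 0 0;-0.003 0 0 0 0 0 0;-0.003 0 0 0 0 0 0;-0.003 0 0 0 0 0 0;-0.002 0 0 0 0 0 0"

```text
time_s: 17.93
eef_pos: [0.594, 0.085, 0.0784]
eef_rot: [-0.0, -0.122, 0.993, -0.001]
wrist_force: [-0.5, -0.3, -2.9]
opening: 0.335
```

Emit:
arm_command --motion "-0.002 0 0 0 0 0 0;-0.002 0 0 0 0 0 0;-0.002 0 0 0 0 0 0;-0.002 0 0 0 0 0 0"

```text
time_s: 18.27
eef_pos: [0.5958, 0.0855, 0.0784]
eef_rot: [-0.0, -0.122, 0.993, -0.001]
wrist_force: [-0.3, 0.3, -2.2]
opening: 0.341
```

```bash
python3 jg.py 0 0 78.5; python3 - <<'E'
from h import *
c=snap('side'); cv2.imwrite('pics/k.png',cv2.resize(c['img'][190:270,270:360,::-1],None,fx=8,fy=7,interpolation=cv2.INTER_CUBIC))
E
```

```text
t 18.27 jig mm [-4.7  0.1] z 78.4 F jig [-0.21  0.34] -2.18 open 0.341 tau [ 0.05 -0.01 -0.05]
shift [-0.0233 -0.0005 -0.0004] rot [-0.0011 -0.0005 -0.0005]
```

View pics/k.png

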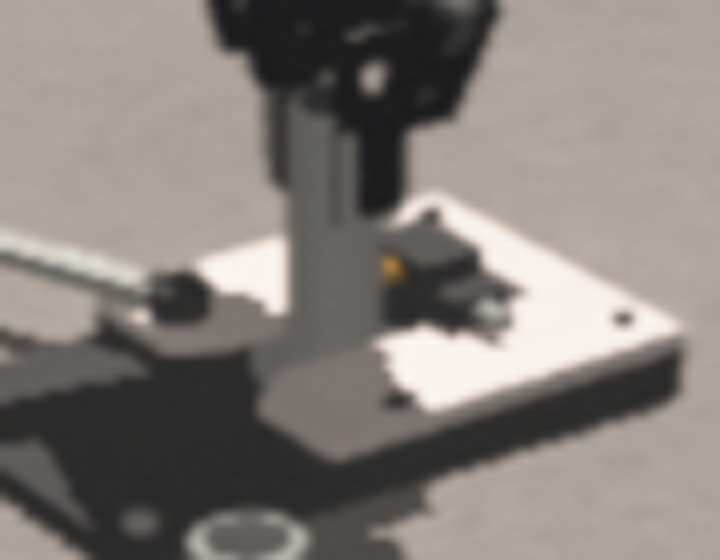

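Emit:
arm_command --motion "-0.002 0 0 0 0 0 0;-0.002 0 0 0 0 0 0;-0.002 0 0 0 0 0 0;-0.002 0 0 0 0 0 0"

```text
time_s: 18.65
eef_pos: [0.5974, 0.0859, 0.0784]
eef_rot: [-0.0, -0.122, 0.993, -0.001]
wrist_force: [-0.1, 0.2, -2.4]
opening: 0.338
```

Emit:
arm_command --motion "-0.002 0 0 0 0 0 0;-0.002 0 0 0 0 0 0;-0.002 0 0 0 0 0 0;-0.002 0 0 0 0 0 0"

```text
time_s: 18.98
eef_pos: [0.5992, 0.0863, 0.0784]
eef_rot: [-0.0, -0.122, 0.993, -0.001]
wrist_force: [-0.7, -0.3, -2.0]
opening: 0.333
```

```bash
python3 jg.py 0 0 78.5
```

```text
t 18.98 jig mm [-1.1  0.1] z 78.4 F jig [-0.75 -0.13] -2.01 open 0.333 tau [-0.02  0.02  0.06]
shift [-0.0056 -0.0004 -0.0003] rot [-0.001  -0.0005 -0.0005]
```

Emit:
arm_command --motion "-0.002 0 0 0 0 0 0;-0.002 0 0 0 0 0 0;-0.002 0 0 0 0 0 0"

```text
time_s: 19.23
eef_pos: [0.6005, 0.0866, 0.0784]
eef_rot: [-0.0, -0.122, 0.993, -0.001]
wrist_force: [0.7, 0.3, -2.3]
opening: 0.341
```

Emit:
arm_command --motion "-0.0015 0 0 0 0 0 0;-0.0015 0 0 0 0 0 0;-0.0015 0 0 0 0 0 0"

```text
time_s: 19.48
eef_pos: [0.6014, 0.0869, 0.0784]
eef_rot: [-0.0, -0.122, 0.993, -0.001]
wrist_force: [0.6, -0.4, -1.3]
opening: 0.336
```

```bash
python3 jg.py 3 0 78.5; python3 - <<'E'
from h import *
c=snap('side'); cv2.imwrite('pics/l.png',cv2.resize(c['img'][190:270,270:360,::-1],None,fx=8,fy=7,interpolation=cv2.INTER_CUBIC))
E
```

```text
t 19.48 jig mm [1.2 0.1] z 78.4 F jig [ 0.48 -0.53] -1.33 open 0.336 tau [0.02 0.06 0.04]
shift [-0.0091 -0.0004 -0.0006] rot [-0.0011 -0.0007 -0.0004]
```

View pics/l.png

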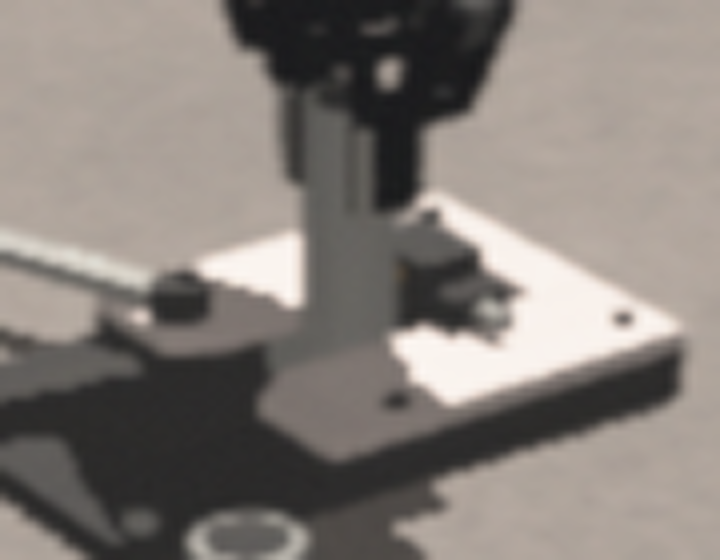

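Emit:
arm_command --motion "-0.0015 0 0 0 0 0 0;-0.0015 0 0 0 0 0 0;-0.0015 0 0 0 0 0 0"

```text
time_s: 19.78
eef_pos: [0.6023, 0.0871, 0.0784]
eef_rot: [-0.0, -0.122, 0.993, -0.001]
wrist_force: [-0.1, -0.3, -2.2]
opening: 0.339
```

Emit:
arm_command --motion "-0.0015 0 0 0 0 0 0;-0.0015 0 0 0 0 0 0;-0.0015 0 0 0 0 0 0"

```text
time_s: 20.03
eef_pos: [0.6032, 0.0873, 0.0783]
eef_rot: [-0.0, -0.122, 0.993, -0.001]
wrist_force: [-0.0, -0.3, -2.4]
opening: 0.338
```

```bash
python3 jg.py 3 0 78.5
```

```text
t 20.03 jig mm [3.  0.1] z 78.3 F jig [-0.08 -0.28] -2.42 open 0.338 tau [-0.03  0.06  0.06]
shift [-0.     -0.0006 -0.0008] rot [-0.001  -0.001  -0.0004]
```

Emit:
arm_command --motion "-0.0015 0 -0.001 0 0 0 0;-0.0015 0 0 0 0 0 0;-0.0015 0 0 0 0 0 0"

```text
time_s: 20.28
eef_pos: [0.604, 0.0875, 0.0784]
eef_rot: [-0.001, -0.122, 0.993, -0.001]
wrist_force: [0.1, -0.4, -2.5]
opening: 0.337
```

Emit:
arm_command --motion "-0.0015 0 0 0 0 0 0;-0.0015 0 0 0 0 0 0"

```text
time_s: 20.45
eef_pos: [0.6047, 0.0877, 0.0785]
eef_rot: [-0.001, -0.122, 0.993, -0.001]
wrist_force: [-0.3, -0.0, -1.6]
opening: 0.339
```

Emit:
arm_command --motion "-0.0015 0 0 0 0 0 0;-0.0015 0 0 0 0 0 0"

```text
time_s: 20.62
eef_pos: [0.6049, 0.0878, 0.0784]
eef_rot: [-0.001, -0.122, 0.993, -0.001]
wrist_force: [-1.7, -0.9, -1.5]
opening: 0.34
```

```bash
python3 jg.py 3 0 78.5
```

```text
t 20.62 jig mm [4.8 0.1] z 78.4 F jig [-1.87 -0.48] -1.47 open 0.34 tau [-0.09  0.34  0.02]
shift [ 0.009  -0.0007 -0.0005] rot [-0.0009 -0.0023 -0.0004]
```

Emit:
arm_command --motion "-0.001 0 0 0 0 0 0"

```text
time_s: 20.7
eef_pos: [0.6049, 0.0878, 0.0784]
eef_rot: [-0.001, -0.122, 0.993, -0.001]
wrist_force: [-0.9, -0.0, -1.1]
opening: 0.337
```

```bash
python3 jg.py 3 0 78.5;python3 - <<'E'
from h import *
c=snap('side'); cv2.imwrite('pics/m.png',cv2.resize(c['img'][190:270,270:360,::-1],None,fx=8,fy=7,interpolation=cv2.INTER_CUBIC))
E
python3 jg.py
```

```text
t 20.7 jig mm [4.8 0.1] z 78.4 F jig [-0.91  0.22] -1.14 open 0.337 tau [-0.07  0.21  0.02]
shift [ 0.0089 -0.0007 -0.0007] rot [-0.0009 -0.0029 -0.0003]
t 20.75 jig mm [4.8 0.2] z 78.4 F jig [-2.23 -0.41] -0.66 open 0.334 tau [-0.09  0.3  -0.01]
```

View pics/m.png

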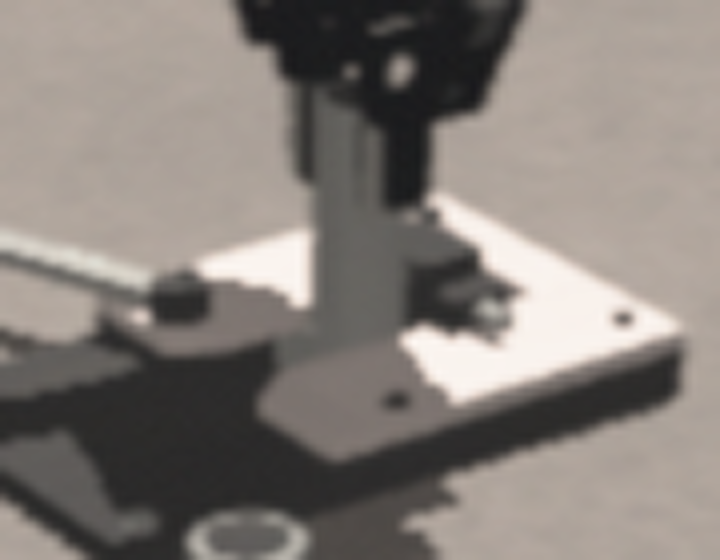

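Emit:
arm_command --motion "-0.0015 0 0.001 0 0 0 0;-0.001 0 0.001 0 0 0 0"

```text
time_s: 20.92
eef_pos: [0.605, 0.0878, 0.0779]
eef_rot: [-0.002, -0.122, 0.993, -0.001]
wrist_force: [-2.1, -1.0, 1.1]
opening: 0.334
```

```bash
python3 jg.py 3 0 78.0
```

```text
t 20.92 jig mm [4.9 0.2] z 77.9 F jig [-2.23 -0.43] 1.15 open 0.334 tau [-0.15  0.48  0.  ]
shift [ 0.0094 -0.0009 -0.0004] rot [-0.0008 -0.0038 -0.0003]
```

Emit:
arm_command --motion "-0.001 0 0 0 0 0 0;0 0 0 0 0 0 0;0 0 0 0 0 0 0"

```text
time_s: 21.17
eef_pos: [0.605, 0.0878, 0.0779]
eef_rot: [-0.002, -0.122, 0.993, -0.001]
wrist_force: [-2.1, 0.6, -1.4]
opening: 0.331
```

```bash
python3 jg.py 3 0 78.0
```

```text
t 21.17 jig mm [4.8 0.2] z 77.9 F jig [-1.92  1.05] -1.43 open 0.331 tau [-0.15  0.33  0.03]
shift [ 0.0092 -0.0008 -0.0004] rot [-0.0008 -0.0044 -0.0003]
```

Emit:
arm_command --motion "-0.0005 0 0.001 0 0 0 0;0 0 0 0 0 0 0"

```text
time_s: 21.33
eef_pos: [0.605, 0.0878, 0.0779]
eef_rot: [-0.002, -0.122, 0.993, -0.001]
wrist_force: [-3.3, -0.3, -0.6]
opening: 0.337
```

```bash
python3 jg.py 3 0 78.0
```

```text
t 21.33 jig mm [4.9 0.2] z 77.9 F jig [-3.31  0.52] -0.6 open 0.337 tau [-0.13  0.46 -0.01]
shift [ 0.0095 -0.0008 -0.0003] rot [-0.0008 -0.0046 -0.0002]
```

Home is felt: about 2–3 N, no further advance, resting on the base. Releasing.

Emit:
arm_command --motion "0 0 0 0 0 0 0.36;0 0 0 0 0 0 0.4;0 0 0 0 0 0 0.45;0 0 0 0 0 0 0.5;0 0 0 0 0 0 0.5;0 0 0 0 0 0 0.5"

```text
time_s: 21.83
eef_pos: [0.6083, 0.0882, 0.0797]
eef_rot: [0.001, -0.122, 0.993, -0.001]
wrist_force: [-0.2, 1.0, -0.2]
opening: 0.499
```

```bash
python3 jg.py 5 0 180;python3 - <<'E'
from h import *
c=snap('side'); cv2.imwrite('pics/n.png',cv2.resize(c['img'][190:270,270:360,::-1],None,fx=8,fy=7,interpolation=cv2.INTER_CUBIC))
E
```

```text
t 21.83 jig mm [ 8.1 -0.3] z 79.7 F jig [0.06 1.06] -0.17 open 0.499 tau [-0.05 -0.03 -0.02]
shift [ 1.430e-02  5.000e-04 -5.016e-01] rot [-0.0019  0.0026 -0.0005]
```

View pics/n.png

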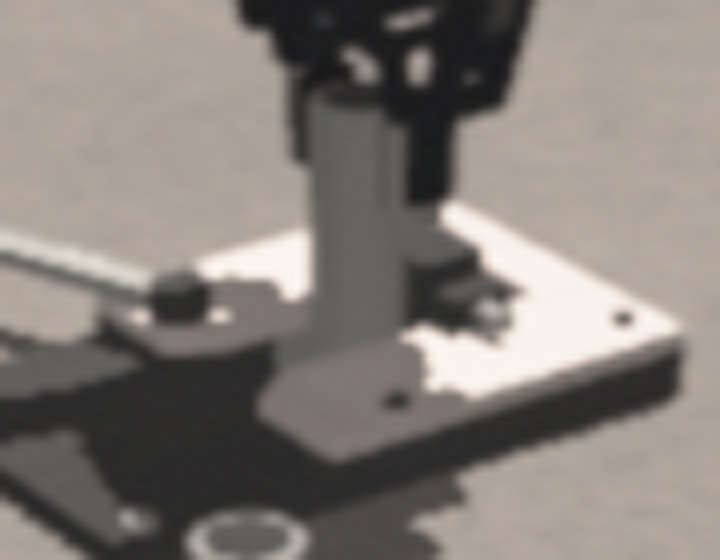

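Emit:
arm_command --motion "0 0 -0.02 0 0 0 0.5;0.005 0 -0.04 0 0 0 0.5;0.005 0 -0.07 0 0 0 0.5;0 0 -0.08 0 0 0 0.4;0 0 -0.08 0 0 0 0.2;0 0 -0.08 0 0 0 0;0 0 -0.08 0 0 0 0;0 0 -0.04 0 0 0 0;0 0 0 0 0 0 0;0 0 0 0 0 0 0"

```text
time_s: 22.72
eef_pos: [0.6055, 0.0877, 0.1865]
eef_rot: [0.002, -0.122, 0.993, -0.001]
wrist_force: [0.3, -0.3, 0.0]
opening: 0.001
```

```bash
python3 jg.py;python3 - <<'E'
from h import *
for n,(x,y,X,Y) in dict(top=(210,185,345,310),side=(240,190,360,280)).items():
    c=snap(n); cv2.imwrite(f'pics/o_{n}.png',cv2.resize(c['img'][y:Y,x:X,::-1],None,fx=5.5,fy=5,interpolation=cv2.INTER_CUBIC))
E
```

```text
t 22.72 jig mm [ 5.4 -0.1] z 186.5 F jig [ 0.22 -0.34] 0.01 open 0.001 tau [-0.02  0.01 -0.03]
```

View pics/o_side.png

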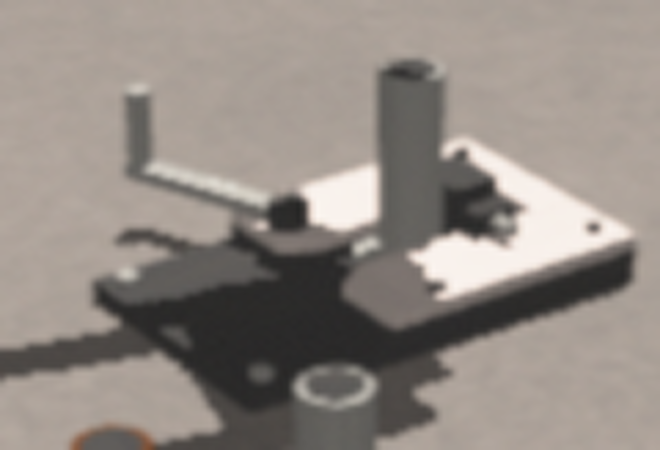

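View pics/o_top.png

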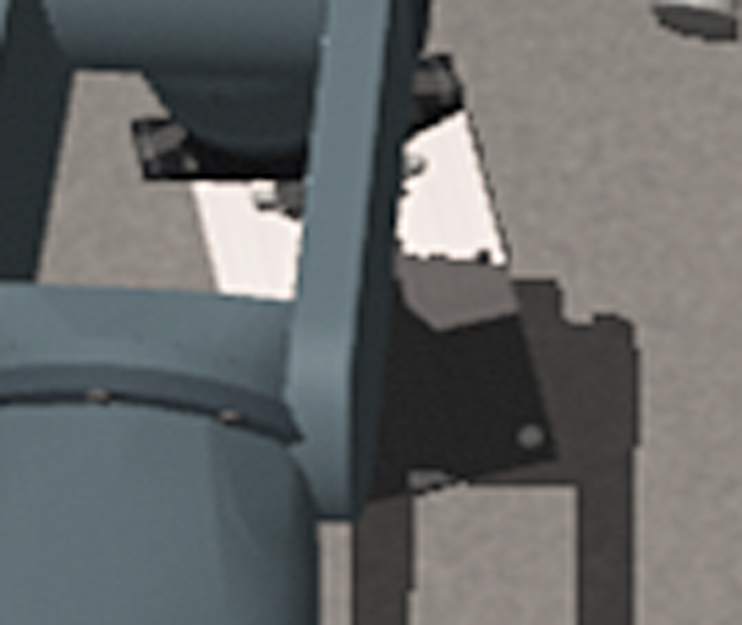

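```bash
python3 jg.py -37 121 140;  python3 - <<'E'
from h import *
from jg import J,A
c=snap('side'); p=atz(c,(240+411/5.5,190+70/5),.117)[:2]-J;print((np.array([[np.cos(A),np.sin(A)],[-np.sin(A),np.cos(A)]])@p*1000).round(1))
E
```

```text
t 22.82 jig mm [5. 0.] z 185.6 F jig [ 0.13 -0.25] -0.77 open -0.005 tau [ 0.03  0.03 -0.01]
shift [0.2109 0.6053 0.2263] rot [-0.0019  0.0027 -0.0005]
[ 2.6 -5.1]
```

Emit:
arm_command --motion "0.01 0.03 0 0 0 0 0;0.02 0.06 0 0 0 0 0;0.03 0.09 0 0 0 0 0;0.035 0.1 0 0 0 0 0;0.035 0.1 0 0 0 0 0;0.03 0.09 0.05 0 0 0 0;0.02 0.06 0.06 0 0 0 0;0.01 0.03 0.06 0 0 0 0;0 0 0.03 0 0 0 0;0 0 0 0 0 0 0"

```text
time_s: 23.7
eef_pos: [0.5286, 0.1965, 0.1347]
eef_rot: [-0.006, -0.122, 0.993, 0.0]
wrist_force: [0.1, 0.2, -0.9]
opening: 0.002
```

```bash
python3 jg.py -37 121 140
```

```text
t 23.7 jig mm [-42.9 124. ] z 134.7 F jig [0.11 0.13] -0.87 open 0.002 tau [-0.01 -0.03  0.04]
shift [-0.0293 -0.0151 -0.0271] rot [ 0.0018 -0.0114  0.0001]
```

Emit:
arm_command --motion "-0.015 -0.008 0.03 0 -0.01 0 0;-0.015 -0.008 0.05 0 0 0 0;0 0 0.07 0 0 0 0;0 0 0.07 0 0 0 0;0 0 0.06 0 0 0 0;0 0 0.04 0 0 0 0;0 0 0.02 0 0 0 0;0 0 0 0 0 0 0;0 0 0 0 0 0 0"

```text
time_s: 24.45
eef_pos: [0.5405, 0.1904, 0.0611]
eef_rot: [0.001, -0.119, 0.993, 0.0]
wrist_force: [0.5, 0.5, 0.7]
opening: 0.003
```

```bash
python3 jg.py -37 121 55;  python3 - <<'E'
from h import *
c=snap('side'); cv2.imwrite('pics/p.png',cv2.resize(c['img'][160:280,220:360,::-1],None,fx=5.5,fy=5,interpolation=cv2.INTER_CUBIC))
E
```

```text
t 24.45 jig mm [-32.9 115.3] z 61.1 F jig [0.59 0.34] 0.74 open 0.003 tau [-0.03  0.01 -0.03]
shift [0.0208 0.0282 0.0303] rot [ 0.0005  0.0028 -0.0056]
```

View pics/p.png

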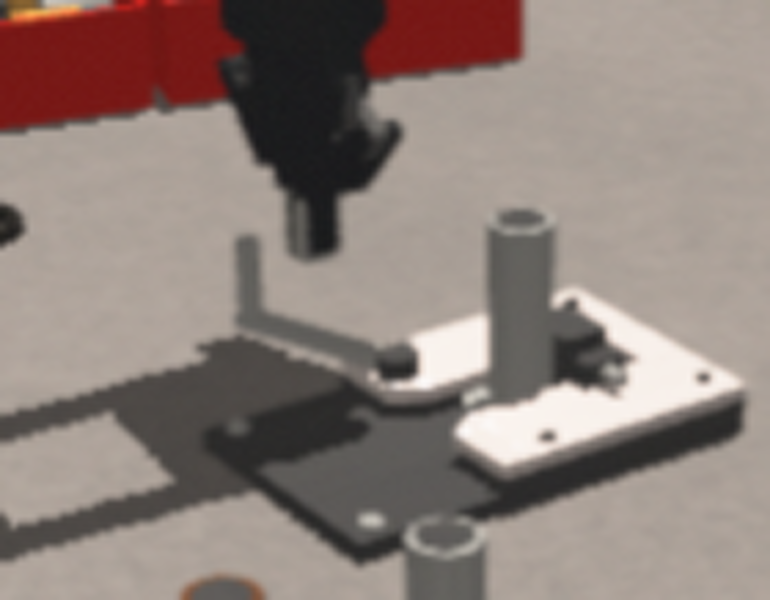

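```bash
cat > arc.py <<'E'
import sys
from h import *
from jg import J,A,st
o=get_obs();c,s=np.cos(A),np.sin(A);j=np.array([[c,s],[-s,c]])@(o['eef_pos'][:2]-J)*1000
v=j-[-37,36]; th=np.arctan2(-v[0],-v[1]); 
if th<-1: th+=2*np.pi
print('r',np.hypot(*v).round(1),'theta',th.round(3)); st(*j,float(sys.argv[3]))
n=int(sys.argv[1]);d=float(sys.argv[2]);R=float(sys.argv[4]) if len(sys.argv)>4 else 85
P=j
for i in range(1,n+1):
    t=th-d*i; Q=np.array([-37-R*np.sin(t),36-R*np.cos(t)]); e=(Q-P)/200;P=Q; print((-e[0]).round(3),e[1].round(3),t.round(2))
E
python3 arc.py 8 0.09 55
```

```text
r 79.5 theta 3.194
t 24.5 jig mm [-32.9 115.4] z 61.2 F jig [ 0.03 -0.04] -0.78 open 0.004 tau [-0.    0.02  0.04]
shift [ 0.0001 -0.      0.0311] rot [ 0.0004  0.0029 -0.0055]
0.037 0.028 3.1
0.038 -0.003 3.01
0.038 -0.007 2.92
0.037 -0.01 2.83
0.036 -0.013 2.74
0.035 -0.016 2.65
0.033 -0.019 2.56
0.031 -0.022 2.47
```

Emit:
arm_command --motion "0.03 0.028 0.015 0 0.003 -0.005 0;0.035 -0.003 0.015 0 0 0 0;0.038 -0.007 0 0 0 0 0;0.037 -0.01 0 0 0 0 0;0.036 -0.013 0 0 0 0 0;0 0 0 0 0 0 0;0 0 0 0 0 0 0"

```text
time_s: 25.08
eef_pos: [0.5051, 0.1803, 0.0577]
eef_rot: [0.003, -0.122, 0.992, -0.0]
wrist_force: [1.3, 0.4, -1.7]
opening: -0.001
```

```bash
python3 arc.py 8 0.09 55
```

```text
r 84.6 theta 2.745
t 25.08 jig mm [-69.7 114.1] z 57.7 F jig [1.38 0.07] -1.68 open -0.001 tau [-0.03 -0.19 -0.01]
shift [0.0001 0.     0.0134] rot [-0.0008  0.0061  0.0008]
0.035 -0.015 2.66
0.033 -0.019 2.57
0.031 -0.022 2.48
0.029 -0.025 2.39
0.027 -0.027 2.3
0.024 -0.03 2.21
0.021 -0.032 2.12
0.018 -0.034 2.03
```

Emit:
arm_command --motion "0.035 -0.015 0.005 0 0.003 0 0;0.033 -0.019 0 0 0 0 0;0.031 -0.022 0 0 0 0 0;0.029 -0.025 0 0 0 0 0;0.027 -0.027 0 0 0 0 0;0 0 0 0 0 0 0"

```text
time_s: 25.58
eef_pos: [0.4817, 0.1485, 0.0579]
eef_rot: [0.006, -0.123, 0.992, -0.001]
wrist_force: [-0.4, -0.3, -0.1]
opening: 0.002
```

```bash
python3 arc.py 8 0.09 55;  python3 - <<'E'
from h import *
c=snap('side'); cv2.imwrite('pics/q.png',cv2.resize(c['img'][160:280,220:360,::-1],None,fx=5.5,fy=5,interpolation=cv2.INTER_CUBIC))
E
```

```text
r 82.3 theta 2.269
t 25.58 jig mm [-100.    88.9] z 57.9 F jig [-0.47 -0.22] -0.11 open 0.002 tau [ 0.02 -0.07  0.02]
shift [0.0002 0.     0.0144] rot [-0.0032  0.0114  0.0014]
0.034 -0.022 2.18
0.02 -0.032 2.09
0.017 -0.034 2.0
0.014 -0.035 1.91
0.011 -0.037 1.82
0.008 -0.037 1.73
0.004 -0.038 1.64
0.001 -0.038 1.55
```

View pics/q.png

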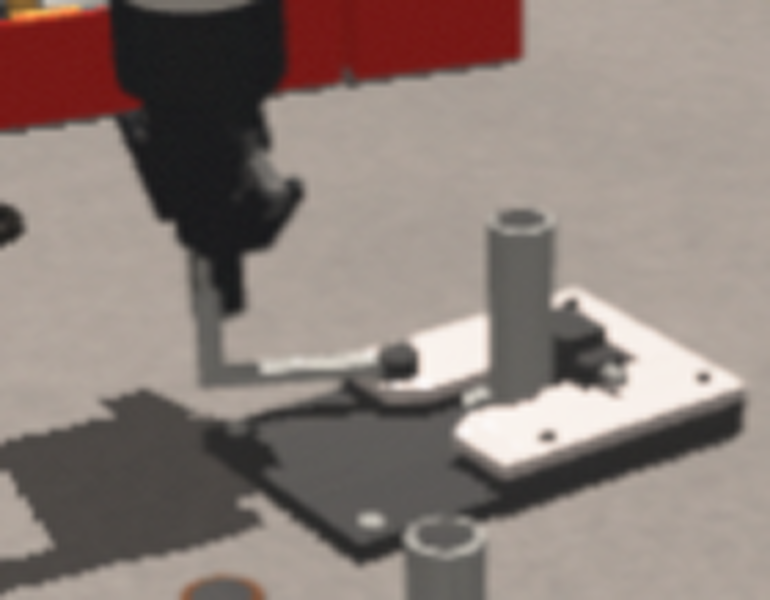

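Emit:
arm_command --motion "0.028 -0.025 0 -0.003 0.008 0 0;0.02 -0.032 0 0 0 0 0;0.017 -0.034 0 0 0 0 0;0.014 -0.035 0 0 0 0 0;0.011 -0.037 0 0 0 0 0;0 0 0 0 0 0 0"

```text
time_s: 26.13
eef_pos: [0.4719, 0.1097, 0.0583]
eef_rot: [0.002, -0.122, 0.992, 0.001]
wrist_force: [-0.1, -0.2, -0.6]
opening: -0.005
```

```bash
python3 arc.py 8 0.09 55
```

```text
r 83.8 theta 1.782
t 26.13 jig mm [-118.9   53.5] z 58.3 F jig [-0.17 -0.12] -0.56 open -0.005 tau [-0.01 -0.   -0.02]
shift [ 0.0001 -0.      0.0165] rot [0.001  0.0045 0.0008]
0.012 -0.036 1.69
0.003 -0.038 1.6
-0.001 -0.038 1.51
-0.004 -0.038 1.42
-0.007 -0.038 1.33
-0.011 -0.037 1.24
-0.014 -0.036 1.15
-0.017 -0.034 1.06
```

Emit:
arm_command --motion "0.01 -0.036 0.005 0 0.004 0 0;0.003 -0.038 0.005 0 0 0 0;-0.001 -0.038 0 0 0 0 0;-0.004 -0.038 0 0 0 0 0;-0.007 -0.038 0 0 0 0 0;0 0 0 0 0 0 0"

```text
time_s: 26.63
eef_pos: [0.4802, 0.0693, 0.0552]
eef_rot: [-0.002, -0.122, 0.993, 0.001]
wrist_force: [0.4, -0.6, 0.3]
opening: -0.001
```

```bash
python3 arc.py 8 0.09 55;  python3 - <<'E'
from h import *
c=snap('side'); cv2.imwrite('pics/r.png',cv2.resize(c['img'][160:280,220:360,::-1],None,fx=5.5,fy=5,interpolation=cv2.INTER_CUBIC))
E
```

```text
r 86.9 theta 1.296
t 26.63 jig mm [-120.7   12.4] z 55.2 F jig [ 0.22 -0.68] 0.25 open -0.001 tau [ 0.02 -0.    0.04]
shift [-0.    -0.     0.001] rot [ 0.0024 -0.0028  0.0006]
-0.021 -0.034 1.21
-0.015 -0.035 1.12
-0.018 -0.034 1.03
-0.021 -0.032 0.94
-0.024 -0.03 0.85
-0.027 -0.027 0.76
-0.029 -0.025 0.67
-0.031 -0.022 0.58
```

View pics/r.png

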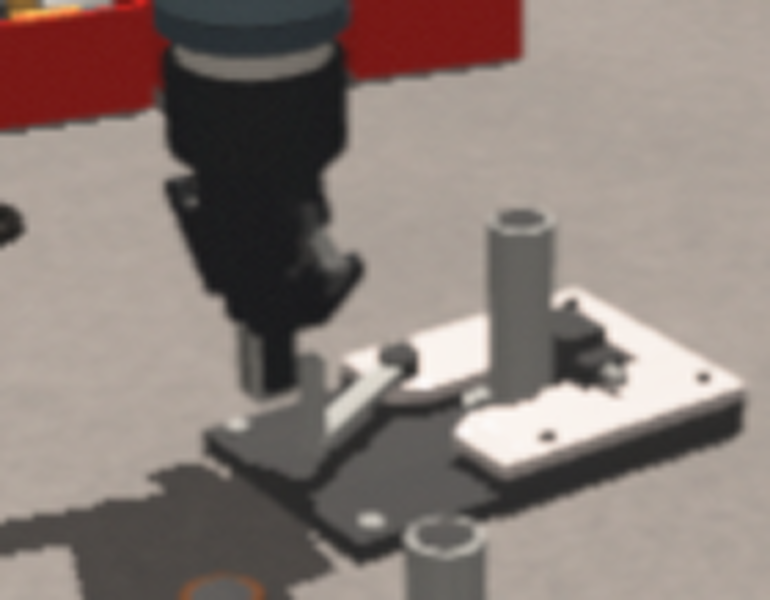

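Emit:
arm_command --motion "-0.018 -0.034 0 0 0 0 0;-0.015 -0.035 0 0 0 0 0;-0.018 -0.034 0 0 0 0 0;-0.021 -0.032 0 0 0 0 0;-0.024 -0.03 0 0 0 0 0;0 0 0 0 0 0 0"

```text
time_s: 27.18
eef_pos: [0.5089, 0.0399, 0.0546]
eef_rot: [-0.002, -0.122, 0.992, 0.001]
wrist_force: [-0.6, 0.6, -0.2]
opening: 0.004
```

```bash
python3 arc.py 8 0.07 55
```

```text
r 86.4 theta 0.817
t 27.18 jig mm [-100.   -23.1] z 54.6 F jig [-0.39  0.76] -0.18 open 0.004 tau [-0.03  0.05  0.06]
shift [ 0.     0.    -0.002] rot [ 0.0031 -0.0041  0.001 ]
-0.026 -0.016 0.75
-0.023 -0.019 0.68
-0.024 -0.018 0.61
-0.025 -0.016 0.54
-0.026 -0.014 0.47
-0.027 -0.012 0.4
-0.028 -0.011 0.33
-0.028 -0.009 0.26
```

Emit:
arm_command --motion "-0.024 -0.018 0 0.003 -0.004 0 0;-0.023 -0.019 0 0 0 0 0;-0.024 -0.018 0 0 0 0 0;-0.025 -0.016 0 0 0 0 0;0 0 0 0 0 0 0;0 0 0 0 0 0 0"

```text
time_s: 27.68
eef_pos: [0.5336, 0.0295, 0.0542]
eef_rot: [-0.0, -0.122, 0.992, -0.0]
wrist_force: [-0.8, -0.1, 0.3]
opening: -0.001
```

```bash
python3 arc.py 8 0.05 55;  python3 - <<'E'
from h import *
c=snap('side'); cv2.imwrite('pics/s.png',cv2.resize(c['img'][160:280,220:360,::-1],None,fx=5.5,fy=5,interpolation=cv2.INTER_CUBIC))
E
```

```text
r 85.8 theta 0.505
t 27.68 jig mm [-78.5 -39.1] z 54.2 F jig [-0.76  0.11] 0.26 open -0.001 tau [-0.03  0.11  0.07]
shift [ 0.    -0.    -0.004] rot [-0.0002 -0.0004  0.0009]
-0.021 -0.006 0.45
-0.019 -0.009 0.4
-0.02 -0.008 0.35
-0.02 -0.007 0.3
-0.02 -0.006 0.25
-0.021 -0.005 0.2
-0.021 -0.004 0.15
-0.021 -0.003 0.1
```

View pics/s.png

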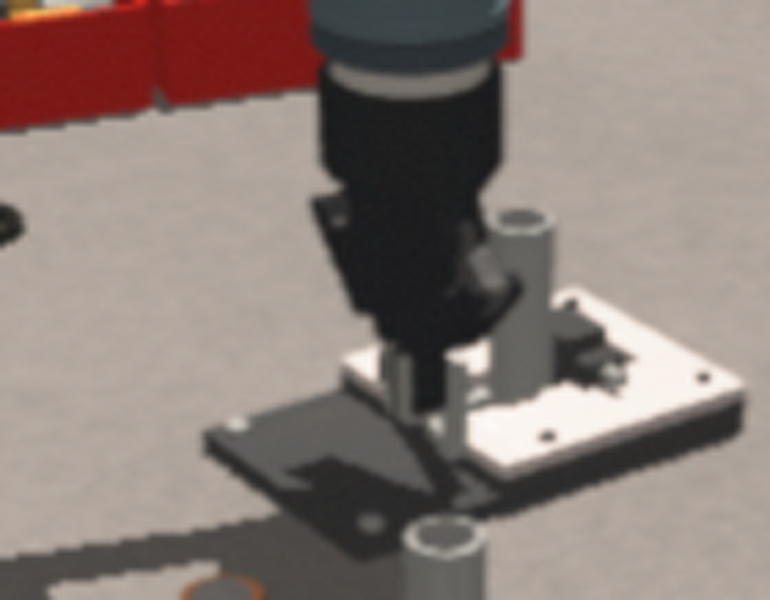

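Emit:
arm_command --motion "-0.018 -0.008 0 0 0 0 0;-0.019 -0.009 0 0 0 0 0;-0.019 -0.008 0 0 0 0 0;0 0 0 0 0 0 0"

```text
time_s: 28.07
eef_pos: [0.5461, 0.0277, 0.0542]
eef_rot: [-0.0, -0.123, 0.992, -0.0]
wrist_force: [-0.3, 0.6, 0.0]
opening: 0.003
```

```bash
python3 arc.py 4 0.03 55
```

```text
r 85.3 theta 0.357
t 28.07 jig mm [-66.8 -43.9] z 54.2 F jig [-0.19  0.65] 0.04 open 0.003 tau [-0.03  0.   -0.01]
shift [ 0.    -0.    -0.004] rot [-0.0001 -0.0008  0.0015]
-0.013 -0.003 0.33
-0.012 -0.004 0.3
-0.012 -0.004 0.27
-0.012 -0.003 0.24
```

Emit:
arm_command --motion "-0.012 -0.003 0 0 0 0 0;-0.012 -0.004 0 0 0 0 0;-0.01 -0.003 0 0 0 0 0;-0.005 0 0 0 0 0 0"

```text
time_s: 28.4
eef_pos: [0.5548, 0.0277, 0.0541]
eef_rot: [-0.001, -0.123, 0.992, -0.0]
wrist_force: [-1.1, -1.2, 0.4]
opening: 0.003
```

Emit:
arm_command --motion "-0.006 0 0 0 0 0 0;-0.006 0 0 0 0 0 0"

```text
time_s: 28.57
eef_pos: [0.5574, 0.0281, 0.0541]
eef_rot: [-0.001, -0.123, 0.992, -0.0]
wrist_force: [0.3, 0.1, -0.6]
opening: 0.002
```

```bash
python3 arc.py 4 0.03 55
```

```text
r 84.4 theta 0.224
t 28.57 jig mm [-55.7 -46.3] z 54.1 F jig [ 0.26 -0.01] -0.61 open 0.002 tau [-0.18  0.09 -0.02]
shift [ 0.     -0.     -0.0047] rot [-0.0004 -0.0013  0.0017]
-0.012 -0.006 0.19
-0.013 -0.002 0.16
-0.013 -0.002 0.13
-0.013 -0.002 0.1
```

Emit:
arm_command --motion "-0.006 0 0 0 0 0 0;-0.005 0 0 0 0 0 0"

```text
time_s: 28.73
eef_pos: [0.5597, 0.0285, 0.0541]
eef_rot: [-0.001, -0.123, 0.992, -0.0]
wrist_force: [-2.5, -1.6, 0.8]
opening: 0.005
```

Emit:
arm_command --motion "-0.005 0 0 0 0 0 0;-0.004 0 0 0 0 0 0"

```text
time_s: 28.9
eef_pos: [0.5597, 0.0285, 0.0539]
eef_rot: [-0.003, -0.123, 0.992, -0.001]
wrist_force: [-6.5, -1.4, 4.3]
opening: 0.002
```

```bash
python3 arc.py 1 0.03 55;  python3 - <<'E'
from h import *
c=snap('side'); cv2.imwrite('pics/u.png',cv2.resize(c['img'][160:280,220:360,::-1],None,fx=5.5,fy=5,interpolation=cv2.INTER_CUBIC))
E
```

```text
r 84.1 theta 0.196
t 28.9 jig mm [-53.4 -46.5] z 53.9 F jig [-6.64  0.24] 4.26 open 0.002 tau [-0.29  0.78  0.01]
shift [ 0.     -0.     -0.0056] rot [-0.0003 -0.0061  0.0021]
-0.012 -0.007 0.17
```

View pics/u.png

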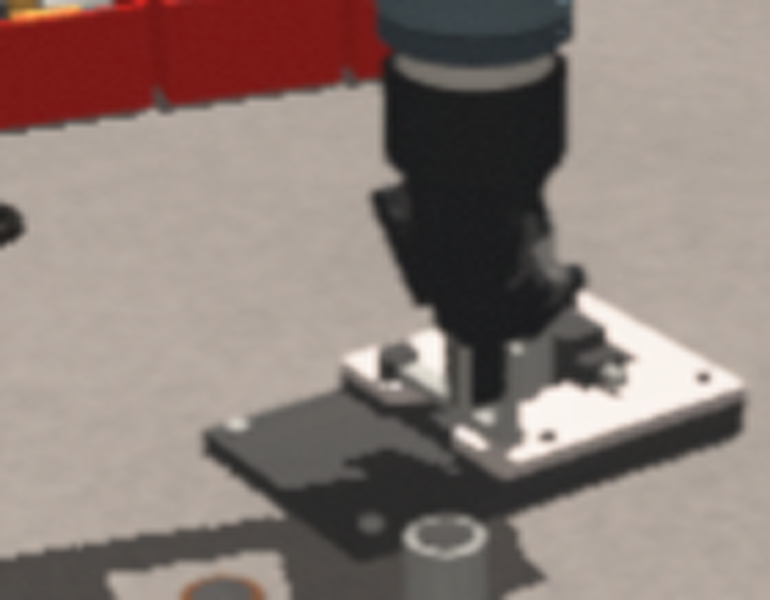

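The end stop is felt at 6.6 N, where the finger position predicted it. Backing off and lifting.

Emit:
arm_command --motion "0.03 0 0 0 0 0 0;0.05 0 0 0 0 0 0;0.06 0 -0.01 0 0 0 0;0.04 0 -0.05 0 0 0 0;0 0 -0.1 0 0 0 0;0 0 -0.15 0 0 0 0;0 0 -0.15 0 0 0 0;0 0 -0.15 0 0 0 0;0 0 -0.1 0 0 0 0;0 0 -0.04 0 0 0 0"

```text
time_s: 29.78
eef_pos: [0.5156, 0.0202, 0.2053]
eef_rot: [-0.006, -0.123, 0.992, 0.002]
wrist_force: [-0.1, -0.0, 0.5]
opening: -0.004
```

Emit:
arm_command --motion "0 0.05 0 0 0 0 0;0 0.1 0 0 0 0 0;0 0.18 0 0 0 0 0;0 0.2 0 0 0 0 0;0 0.2 0 0 0 0 0;0 0.2 0 0 0 0 0;0 0.2 0 0 0 0 0;0 0.1 0 0 0 0 0;0 0.05 0 0 0 0 0;0 0 0 0 0 0 0"

```text
time_s: 30.62
eef_pos: [0.4413, 0.2802, 0.1942]
eef_rot: [-0.011, -0.12, 0.993, 0.002]
wrist_force: [-1.1, -0.4, -0.5]
opening: -0.0
```

Emit:
arm_command --motion "0 0 0 0 0 0 0;0 0 0 0 0 0 0;0 0 0 0 0 0 0;0 0 0 0 0 0 0"

```text
time_s: 30.95
eef_pos: [0.4383, 0.2787, 0.1898]
eef_rot: [-0.014, -0.12, 0.993, 0.001]
wrist_force: [-0.2, 0.1, -0.5]
opening: -0.006
```

```bash
python3 jg.py;python3 - <<'E'
from h import *
for n,(x,y,X,Y) in dict(top=(210,185,345,310),side=(240,190,360,280)).items():
    c=snap(n,f'v0_{n}.png'); cv2.imwrite(f'pics/v_{n}.png',cv2.resize(c['img'][y:Y,x:X,::-1],None,fx=5.5,fy=5,interpolation=cv2.INTER_CUBIC))
E
```

```text
t 30.95 jig mm [-110.7  225.6] z 189.8 F jig [-0.17  0.18] -0.47 open -0.006 tau [0.04 0.   0.  ]
```

View pics/v_side.png

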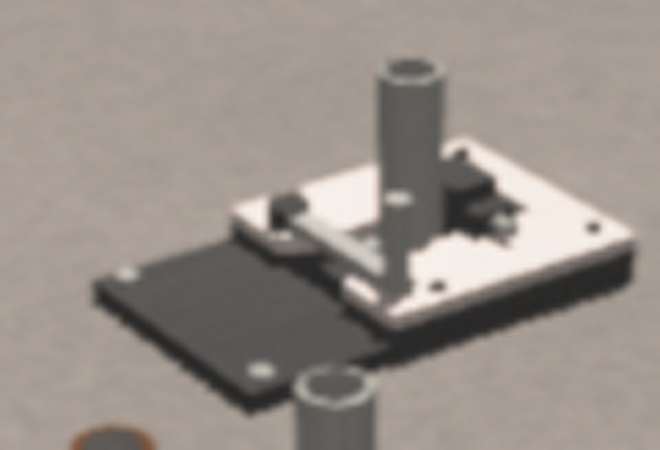

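View pics/v_top.png

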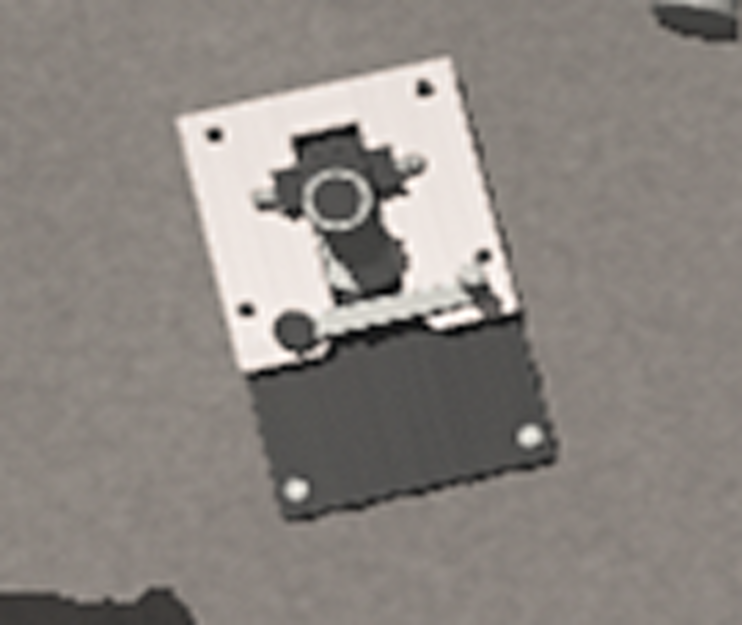

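```bash
python3 - <<'E'
from h import *
c=snap('top'); g=c['img'][185:310,210:345]
R=lambda A:np.array([[np.cos(A),np.sin(A)],[-np.sin(A),np.cos(A)]])
def jg(c,uv,z,J,A=.2447): return (R(A)@(atz(c,uv,z)[:2]-J)*1000).round(1)
T=lambda x,y:((x+.5)/5.5-.5+210,(y+.5)/5-.5+185)
Jt=np.array([.6013,.0893])
print('barrel top',jg(c,T(337,200),.117,Jt),'post',jg(c,T(467,275),.08,Jt))
s=snap('side');S=lambda x,y:((x+.5)/5.5-.5+240,(y+.5)/5-.5+190)
Js=np.array([.6002,.0862])
print('side barrel',jg(s,S(411,71),.117,Js),'post',jg(s,S(398,198),.08,Js))
E
```

```text
barrel top [ 3.7 -1.7] post [-37.6 -47.1]
side barrel [ 2.6 -3.3] post [-37.  -49.1]
```

```bash
python3 - <<'E'
import cv2,numpy as np
def dn(f,x0,y0,w,h): 
    im=cv2.imread('pics/'+f,0).astype(np.float32); return cv2.resize(im,(w,h),interpolation=cv2.INTER_AREA),x0,y0
m,n=dn('m.png',270,190,90,80),dn('n.png',270,190,90,80)
o=dn('o_side.png',240,190,120,90); v=dn('v_side.png',240,190,120,90)
v0=cv2.imread('pics/v0_side.png',0).astype(np.float32)
for nm,(im,x,y) in dict(m=m,n=n,o=o,v=v,v0=(v0,0,0)).items():
    out=[]
    for r in (218,219,226,228,230,232):
        row=im[r-y,300-x:334-x].astype(int); out.append(' '.join(map(str,row[4:28])))
    print(nm);print('\n'.join(out))
E
```

```text
m
166 165 164 161 143 113 96 94 96 97 91 91 93 75 45 33 34 39 68 145 201 216 205 182
167 167 166 162 142 112 96 94 96 97 94 94 95 81 60 52 61 72 87 137 181 220 230 215
244 244 245 241 206 131 98 94 96 98 99 99 99 98 97 94 90 89 91 92 92 87 82 76
245 244 244 241 205 130 97 95 97 100 100 100 99 98 97 93 82 63 56 54 50 47 45 44
232 241 244 241 207 131 97 95 97 99 100 100 100 99 97 93 78 56 45 43 47 58 68 74
129 152 213 237 204 129 97 95 98 100 101 101 100 99 98 93 75 51 43 44 52 67 78 80
n
165 165 164 159 133 102 94 95 97 98 99 99 97 90 91 93 71 41 35 38 52 95 147 170
168 167 166 161 136 105 94 95 97 98 99 99 97 93 93 95 82 66 63 67 89 159 209 212
245 245 245 242 206 131 97 94 97 99 100 99 99 98 97 93 88 88 92 92 91 88 82 76
244 244 244 240 205 131 98 95 98 100 100 100 100 98 97 92 75 57 54 54 51 47 45 45
191 232 244 241 205 131 98 95 97 100 100 101 100 99 98 92 74 52 44 44 47 58 67 74
129 179 207 180 136 109 97 95 98 100 100 100 100 99 97 91 74 52 45 45 53 68 78 80
o
162 161 160 156 130 99 91 93 95 97 97 97 96 95 95 101 142 187 211 216 215 213 200 179
164 163 163 157 133 103 92 93 96 9
[... 659 characters left out ...]
0 100 94 93 92 88 72 55 52 51 49 44 42 42
239 239 239 236 199 142 146 166 171 163 136 107 95 93 92 87 70 49 42 42 44 55 64 70
239 239 239 235 195 123 92 92 95 92 92 94 94 94 92 87 71 49 42 42 50 64 74 76
v0
158 158 156 153 128 96 89 91 93 95 94 95 94 93 92 97 139 184 208 212 212 210 196 172
160 160 158 154 131 99 90 91 94 95 94 95 93 94 93 101 162 215 215 189 180 215 225 207
240 240 240 237 201 123 93 91 94 95 95 95 95 94 92 90 85 84 87 88 87 84 79 75
239 239 239 237 200 130 135 151 152 145 120 99 94 94 92 89 72 54 52 51 48 44 42 43
239 239 239 237 203 138 148 168 172 166 139 107 96 94 92 88 70 49 42 43 44 55 65 70
240 239 239 237 199 121 92 93 95 93 92 95 94 94 93 88 72 49 42 43 51 65 75 77
```

```bash
python3 -c "
from bench import *
o=get_obs();print(o['time_s'],o['wrist_force'])
print(hand_in())"
```

```text
31.15 [ 0.05699505 -0.10739613 -0.74016164]
the job is handed in; nothing more can be done
None
```

I slid the plain steel flanged barrel upright into the jig slot, its flange under the plate, until it met the stop. Then I swung the keeper fully across, let go, backed the arm clear and handed in at 31.2 s; hand-in gives no verdict.

**Stop contact:** I felt the stop at jig x ≈ +4.9 mm. The barrel stopped advancing at 2–3 N (largest reading 3.3 N), below the block's 7 N slip limit.

**Barrel after release:** Its edges in the side camera match the picture taken at contact to well under a pixel, and no brass shows beside the tube. I could not read the feeler or the block's slip directly, so both are inferred from the forces and the pictures.

**Keeper:** It met its end stop at about 6.6 N. The cameras put its post at jig (-37, -47 to -49) mm, against (-37, -49) for fully closed.

**Disagreements:** The two cameras differ by about 3 mm on where the jig lies in y. They put the barrel axis at y = -1.7 mm (top) and -3.3 mm (side), though the slot allows only about ±1.5 mm, so I put that down to picture error. They also put the barrel at x ≈ 3 mm against the 4.9 mm felt at the stop.

**Bystanders:** I saw no contact with any of them during the job, but I did not re-measure their positions at the end.

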